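# Take down the keyhole brackets and light them for inspection

## Robot

A 6-joint arm with a two-finger parallel gripper is mounted at the origin on a cart in front of the work surface, level with it; the furniture and walls round the work are solid. World frame = base frame: x ahead of the robot, y to its left, z up, the work surface at z = 0. Lengths are in m, angles in rad, forces in N, time in s.
With the tool pointing down it reaches from about 0.35 to 0.725 m from the base axis. Payload 6 kg.
Tool frame: the origin (TCP) lies at the very end of the fingers, on their centre line; the grasp point (between the pads) lies 19 mm behind it (arm.tcp_to_grasp is the distance from the TCP to the grasp point, in m); z points along the fingers, y is the line along which they close (so a half turn about z gives the same grasp; the last joint's range is limited). The gripper opens to 85 mm and grips with 20 to 120 N. Pads are 22 mm wide; open, the fingers measure 114 mm over their backs; the gripper's body (76 mm by 85 mm) begins 54 mm behind the grasp point. The pads swing forward as they close: fully open they stand 13 mm farther back than shut.
Start: joints at [-0.841, 0.04, 0.085, 0, -1.615, -0.334], TCP at [0.231, -0.554, 0.231] pointing down, gripper open.
Joint ranges: [-2.56, 2.56], [-1.29, 2.01], [-1.08, 1.49], [-3.29, 1.98], [-2.81, -0.18], [-2.99, 2.99]. Speed limits (rad/s): [2.57, 2.57, 3.01, 3.14, 3.14, 3.14].

## Interface

Orientations are given as a rotation vector (axis times angle).
In Python, from plant import arm, vision, workorder, spotter gives the robot as it stands. The module is installed in compiled form; this text tells all that it offers.
- The arm moves only by the tool send_rows, never from a script. Its argument "motion" is a list of rows, each a list of 2 entries, a list of its own where there are three numbers: the shift along the world's x, y, z in mm, then the turn about the world's z in rad. In form: [[[x, y, z], spin], ...]. A call has 1 to 12 rows; each row shifts and turns the commanded pose from where the row before left it; what a row does not reach is not made up. A row lasts 1/12 s, in which the tool goes at most 41.7 mm and 7.16 degrees, less where a joint would pass 70% of its speed; a pose out of reach is approached as far as the arm can. A call with a gripper value outside its range is refused whole. "gripper" is the closure, from -1 (fully open) to 1 (shut), set as the call begins (left out, the last holds). The fingers move at their own pace and stop on an object; "force" is the grip in N (left out, the last holds). Time passes only in rows, so rows that do not move let the fingers close. It gives the time, the measured TCP pose, the force, the opening and the grip force at its end, in the units of the state.
- arm.sense(): the state, without advancing time (a new reading comes with each control period).
- vision.read_camera(name): name is "scene" or "top"; returns the picture (400x640x3 uint8, red, green, blue); there is no depth.
- vision.camera_model(name): a dict with "fov_y" (degrees; the focal length in pixels is half the picture's height over the tangent of half this angle, whatever the lens; pixels are square), "cx", "cy" (the principal point, pixels), "xyz" and "orientation" of the camera in the world. Camera axes: x right, y up, looking along -z (the intrinsics and any distortion apply to the point x, -y, -z); pixel columns grow to the right and rows downward; lengths in m; the calibration is good to about 2 mm. A picture is of the moment at which its call begins. camera_model takes no time and is no camera call.
- workorder.sign_off(): hands the job in; it is judged then, once.
Trained networks look in the newest picture that a camera, given by its name, has taken for a name from the list of things; names that differ only in an ending like _2 or _b are one class to them, and where a whole thing is asked for, a point or a joint stands for the part that bears it (a point fixed in the world has none). Each returns a list of dicts, best first, with "score" (0 to 1); they miss things now and then, are a little off and sometimes report something else, mostly with a low value. They report only what shows in the picture. A call takes as long as a camera call. They do not tell look-alikes from the thing itself.
- spotter.silhouettes(label, camera): "region" (400x640 bool, what is visible of it) and "position" ([column, row] in pixels, amid what is visible of it).
The state is a dict: "time": time; "q": joint angles; "joint_vel": joint speeds; "joint_efforts": joint torques, N m; "eef_pos": TCP position; "orientation": TCP orientation; "wrist_force": force on the tool from outside, world axes, zero at the start; "ft_torque": the same for the moment, N m; "finger_gap": finger opening in m; "grasp_force": force on a finger pad.
Only numpy, scipy, OpenCV 4.12 (cv2) and the standard library are available. Lean on these libraries where they do the work, as an engineer would, in place of code of your own. Each camera call takes 0.05 s, during which the arm holds its last target. There are 200 camera calls.

## Task

Get the brackets ready for inspection: take every angle bracket down from the keyhole studs on the rack and stand them all upright on their feet on the floor of the empty blue bin. Swivel and tilt the inspection lamp by its ball handle so that it points at the middle of the bin's floor, wherever the bin ends up, and roll its dimmer wheel with a fingertip until the white line is at the very top (full light). Leave the oil jar, the arbor and the green pliers where they are.

Things in the scene. Friction and masses are not known exactly. Their poses are not given: they have to be found in the camera images.
- bracket_0_mid (a point): Angle bracket (3 or 4 hang on the rack, all alike; None if absent). Point: centre of the upright leg, 67.5 mm above the foot's underside. Plain aluminium, 0.35 kg, 135 mm high, 46 mm wide, 56 mm deep: leg 8 mm thick on a flat foot 8 mm thick. z up the leg, y across it; foot from x = +4 (back of the leg) to -52 mm (towards the robot as hung).
- bracket_1_mid (a point): Angle bracket (3 or 4 hang on the rack, all alike; None if absent). Point: centre of the upright leg, 67.5 mm above the foot's underside. Keyhole through the leg's centre line: a wide hole 28 mm across, centre 5.5 mm below the point; from it a slot 13 mm wide runs up to 29.5 mm above the point, where the stud's neck bears as hung.
- bracket_2_mid (a point): Angle bracket (3 or 4 hang on the rack, all alike; None if absent). Point: centre of the upright leg, 67.5 mm above the foot's underside. Raised 30.5 mm from where it hangs, the stud is in the middle of the wide hole; then it comes off the stud towards its -x (18 mm clears the stud's head). Held by the head, it hangs about 2 degrees loose.
- bracket_3_mid (a point): Angle bracket (3 or 4 hang on the rack, all alike; None if absent). Point: centre of the upright leg, 67.5 mm above the foot's underside. The top 38 mm of the leg is solid and its top edge stands 33.5 mm above the rack's board as hung: grip there across the 8 mm thickness from above; tips 10 to 26 mm below the top edge clear board and stud.
- rack_mid (a point): Fixed rack: plywood board 250 mm wide, 131.5 high, 14 thick on a low base. Point: middle of its front face at stud height (122.5 mm). x into the board, y along it. Four studs point to -x at y = -97.5, -32.5, 32.5, 97.5 mm: neck 9 mm thick, 11 long, then a head 20 mm across, 6 thick. It stands left or right of the bin, the lamp on the other side.
- bin_floor (a point): Loose blue plastic parts bin, empty, 215 x 180 x 54 mm, 0.6 kg. Point: centre of its floor, 2 mm above its underside. x along its length, y along its width, z up. Flat floor inside: x within 90 mm, y within 73 mm of the point; walls 54 mm high, sloping outwards.
- lamp_head (a point): Grey inspection lamp on a post that is fixed to the bench. The point is where its swivel and tilt axes cross, 190 mm above the bench and straight above the post. Axes turn with the head: the lamp shines along -x from this point (round lens in front, 64 mm across, 55 mm from the point), y is the tilt axis.
- lamp_ball (a point): Centre of the black ball handle, 28 mm across, on a 10 mm rod straight behind the lamp head: 120 mm from the lamp_head point along its +x. Pinch it from above, a finger on either side of the rod, and lead it round. It goes up as the lamp tilts down. The ball may turn in the grip.
- lamp_swivel (a joint): Swivel of the lamp about the vertical, rad, -2.3 to 2.3: 0 = lamp faces the robot (world -x), positive = anticlockwise from above. Stays where it is left; about 2 N at the ball moves it.
- lamp_tilt (a joint): Tilt of the lamp head, rad, -0.1 to 1.2: 0 = level, positive = lens down, ball up. Stays where it is left; about 2 N at the ball moves it.
- wheel_axis (a point): Centre of the lamp's dimmer wheel: black, knurled, radius 30 mm, 18 mm wide, axle along world y, in a grey housing (78 x 43 mm, 40 mm high) on the lamp's foot, 115 mm behind the post (+x). Centre 43 mm, rim top 73 mm above the bench. The axle is sprung: it gives about 1 mm for 1.5 N of downward push, at most 7 mm. The ball handle starts above it and goes aside as the lamp is swivelled to the bin.
- wheel (a joint): Angle of the white line across the wheel's rim, rad, -1.7 to 0.8: 0 = line at the very top, negative = towards the robot (it starts there), positive = away. A closed fingertip pressed on the top of the rim with 4 to 6 N and drawn along x rolls it (30 mm of stroke = 1 rad; stay within 9 mm of the top and take several strokes). It stays where it is left.
- jar_mid (a point): Bystander: aluminium oil jar, 57 mm across, 135 mm high; point on its axis 50 mm above the bench.
- arbor_mid (a point): Bystander: dark steel collet arbor, 56 mm across, 105 mm high; point on its axis 50 mm above the bench.
- pliers_mid (a point): Bystander: green-handled pliers lying flat, 166 x 54 x 13 mm; point at the middle, 6 mm above the bench.
Not all that is in view belongs to the job. Leave any purple look-alike of the part that bears bracket_1_mid alone.

How it is judged:
At the end, for the whole second after the job is handed in: Every bracket stands on the bin's floor, at rest, upright within 0.15 rad (leg's centre within 100 mm in x, 80 mm in y of the floor's centre, 58 to 78 mm above it); bin level; the lamp's axis passes within 35 mm of the floor's centre, sideways and vertically; wheel within 0.13 rad of 0 (x of bracket_0_mid in the frame of bin_floor between -0.1 and 0.1 m and y of bracket_0_mid in the frame of bin_floor between -0.08 and 0.08 m and z of bracket_0_mid in the frame of bin_floor between 0.058 and 0.078 m and angle between each of bracket_0_mid, bracket_1_mid, bracket_2_mid, bracket_3_mid's own z axis and vertical below 0.15 rad and linear speed of each of bracket_0, bracket_1, bracket_2, bracket_3 below 0.03 m/s and x of bracket_1_mid in the frame of bin_floor between -0.1 and 0.1 m and y of bracket_1_mid in the frame of bin_floor between -0.08 and 0.08 m and z of bracket_1_mid in the frame of bin_floor between 0.058 and 0.078 m and x of bracket_2_mid in the frame of bin_floor between -0.1 and 0.1 m and y of bracket_2_mid in the frame of bin_floor between -0.08 and 0.08 m and z of bracket_2_mid in the frame of bin_floor between 0.058 and 0.078 m and x of bracket_3_mid in the frame of bin_floor between -0.1 and 0.1 m and y of bracket_3_mid in the frame of bin_floor between -0.08 and 0.08 m and z of bracket_3_mid in the frame of bin_floor between 0.058 and 0.078 m and y of bin_floor in the frame of lamp_head between -0.035 and 0.035 m and z of bin_floor in the frame of lamp_head between -0.035 and 0.035 m and value of joint wheel between -0.13 and 0.13 rad and x of bin_floor in the frame of lamp_head below -0.1 m and angle between bin_floor's own z axis and vertical below 0.1 rad); the robot touches nothing.
It fails at once if the oil jar is moved more than 30 mm (distance of jar_mid from where it was at the start of the episode above 0.03 m).
It fails at once if the arbor is moved more than 30 mm (distance of arbor_mid from where it was at the start of the episode above 0.03 m).
It fails at once if the pair of pliers is moved more than 30 mm (distance of pliers_mid from where it was at the start of the episode above 0.03 m).
Of bracket_0, bracket_1, bracket_2, bracket_3 only 3 to 4 are there at a start; the rules pass over those that are not, and their reading is None.
At some moment in a run one of bin may be knocked a few centimetres aside while the robot is not near it.
It also fails if it takes over 208 s, if anything falls off the work surface, if the arm or the gripper's body presses on something with over 40 N, if the wrist force passes 120 N, or if a joint passes its speed limit or range.

## Working session

There is one attempt and no reset: what is moved stays moved. The work goes in short steps, Python scripts to look and compute and a tool call to move; the robot and the scene stay as the last step left them, time stands still between calls to the robot, and variables do not carry over. Pictures are saved under pics/ and viewed, at most 14 in all, crops included, and the job is handed in when it is done.

Besides the shell and the picture viewer there is one more tool, called after "Emit:" in YAML: its name, and indented under it one key for each argument. send_rows: Moves the arm, as the interface text tells. Its arguments: {"type":"object","properties":{"motion":{"type":"array"},"gripper":{"type":"number"},"force":{"type":"number"}},"required":["motion"]}

```bash
mkdir -p pics
cat > h.py <<'E'
import numpy as np, cv2
from scipy.spatial.transform import Rotation as R
from plant import arm, vision, workorder, spotter
def cam(n):
    m=vision.camera_model(n); f=200/np.tan(np.radians(m['fov_y'])/2)
    o=np.array(m['orientation']); 
    Rm=(R.from_rotvec(o) if o.size==3 else R.from_quat(o)).as_matrix() if o.ndim==1 else o
    return m,f,np.array(m['xyz']),Rm
def ray(n,px):
    m,f,c,Rm=cam(n); d=Rm@np.array([(px[0]-m['cx'])/f,-(px[1]-m['cy'])/f,-1]); return c,d
def atz(n,px,z):
    c,d=ray(n,px); return c+d*(z-c[2])/d[2]
def proj(n,p):
    m,f,c,Rm=cam(n); v=Rm.T@(np.array(p)-c); return np.array([m['cx']+f*v[0]/-v[2], m['cy']-f*v[1]/-v[2]])
def tri(a,b):
    (c1,d1),(c2,d2)=a,b; d1=d1/np.linalg.norm(d1); d2=d2/np.linalg.norm(d2)
    t=np.linalg.lstsq(np.c_[d1,-d2],c2-c1,rcond=None)[0]; p,q=c1+t[0]*d1,c2+t[1]*d2
    return (p+q)/2,np.linalg.norm(p-q)
def save(n,name):
    im=vision.read_camera(n); cv2.imwrite('pics/'+name+'.png',im[:,:,::-1]); return im
E
python3 - <<'E'
from h import *
np.set_printoptions(precision=4,suppress=True)
for n in('scene','top'):
    save(n,n+'0'); print(n,vision.camera_model(n))
    for l in ['bracket_0_mid','bin_floor','lamp_head','lamp_ball','rack_mid','wheel_axis','jar_mid','arbor_mid','pliers_mid']:
        try: print(l,[(round(d['score'],2),np.round(d['position']).tolist(),int(d['region'].sum())) for d in spotter.silhouettes(l,n)])
        except Exception as e: print(l,e)
print(arm.sense())
E
```

```text
scene {'fov_y': 47.15105884035677, 'cx': 319.71267403969347, 'cy': 206.65051436843538, 'xyz': array([-0.0687,  0.6786,  1.1574]), 'orientation': array([ 0.3268, -0.9142, -2.2614])}
bracket_0_mid [(0.86, [284.0, 294.0], 556)]
bin_floor [(0.91, [330.0, 249.0], 3507)]
lamp_head [(0.67, [380.0, 172.0], 604)]
lamp_ball [(0.71, [384.0, 169.0], 625)]
rack_mid [(0.57, [239.0, 328.0], 1255), (0.16, [357.0, 167.0], 293)]
wheel_axis [(0.55, [353.0, 184.0], 161)]
jar_mid [(0.85, [238.0, 244.0], 617), (0.48, [234.0, 343.0], 839)]
arbor_mid [(0.58, [349.0, 181.0], 162), (0.54, [356.0, 168.0], 254)]
pliers_mid []
top {'fov_y': 47.505705575522356, 'cx': 318.82234436751236, 'cy': 204.70923395977852, 'xyz': array([ 0.4913, -0.0533,  1.413 ]), 'orientation': array([ 0.0515, -0.0598, -1.5947])}
bracket_0_mid [(0.7, [236.0, 249.0], 302)]
bin_floor [(0.59, [401.0, 232.0], 849)]
lamp_head [(0.83, [399.0, 234.0], 846)]
lamp_ball [(0.81, [401.0, 229.0], 901)]
rack_mid [(0.75, [202.0, 234.0], 2205)]
wheel_axis [(0.63, [389.0, 195.0], 161)]
jar_mid [(0.58, [240.0, 172.0], 366)]
arbor_mid [(0.83, [423.0, 178.0], 323), (0.38, [445.0, 179.0], 360)]
pliers_mid [(0.83, [443.0, 182.0], 412)]
{'time': 1.0, 'q': array([-0.8413,  0.0402,  0.0848, -0.    , -1.6155, -0.3337]), 'joint_vel': array([ 0.0007,  0.0009, -0.0009, -0.0012, -0.0003,  0.0002]), 'joint_efforts': array([ -0.0004, -36.7936,  34.745 ,   6.9332,  -0.0009,   0.    ]), 'eef_pos': array([ 0.2313, -0.5536,  0.2313]), 'orientation': array([ 0.6176, -3.0802, -0.0002]), 'wrist_force': array([-0.2241, -0.3151,  0.2817]), 'ft_torque': array([-0.005 ,  0.0072, -0.0456]), 'grasp_force': 0.0, 'finger_gap': 0.08522531872902393}
```

View pics/scene0.png

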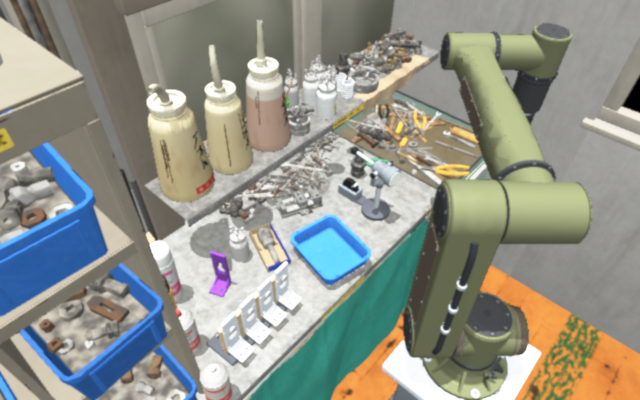

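View pics/top0.png

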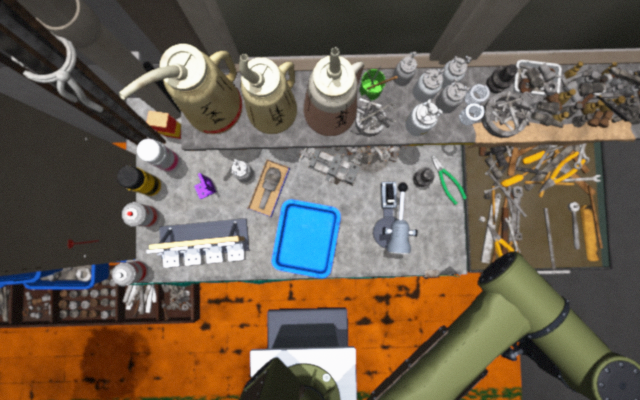

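Four brackets on the rack at left (top px ~165-240, row 255), bin at (307,237), lamp at (395,235) with ball at (403,187), wheel at (389,195), arbor (423,177), pliers (448,180), jar (240,170), purple bracket (205,185).

Run:
```python
from h import *
im=cv2.imread('pics/top0.png')
cv2.imwrite('pics/topA.png',cv2.resize(im[150:290,145:345],None,fx=4,fy=4,interpolation=2))
cv2.imwrite('pics/topB.png',cv2.resize(im[160:280,360:470],None,fx=5,fy=5,interpolation=2))
im=cv2.imread('pics/scene0.png')
cv2.imwrite('pics/scA.png',cv2.resize(im[220:370,205:380],None,fx=4,fy=4,interpolation=2))
```

```text
(no output)
```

View pics/topA.png

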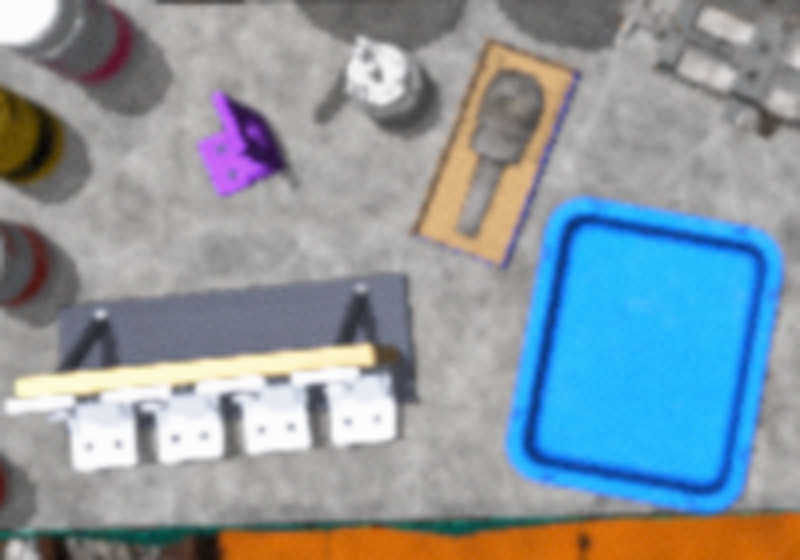

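View pics/topB.png

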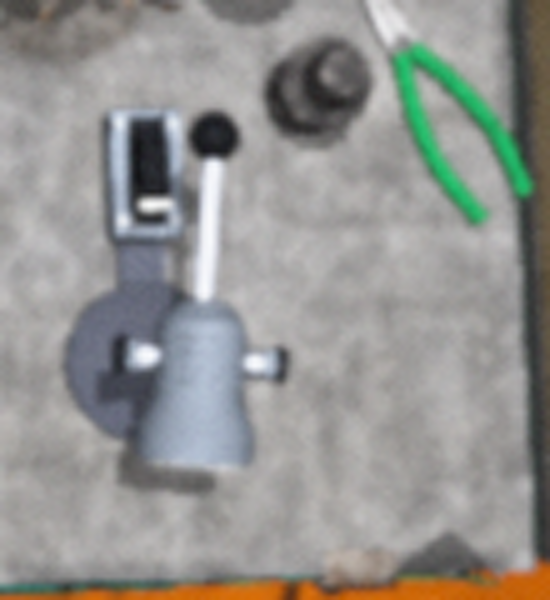

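View pics/scA.png

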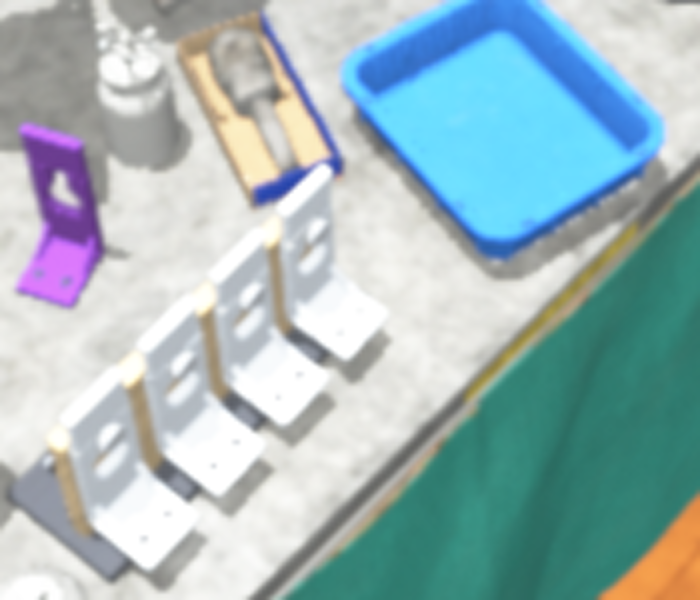

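Crops: bracket top edges at crop A ≈ (40,404),(135,395),(229,386),(323,377); bin rim corners visible around (560,205),(780,235),(735,510),(510,480); lamp tilt axis centre at crop B (205,358), ball (215,135), wheel (152,160) with the white line at (152,207).

Run:
```python
from h import *
from scipy.optimize import least_squares
np.set_printoptions(precision=4,suppress=True)
A=lambda p:(p[0]/4+145-.4,p[1]/4+150-.4); B=lambda p:(p[0]/5+360-.4,p[1]/5+160-.4); S=lambda p:(p[0]/4+205-.4,p[1]/4+220-.4)
T=[A(p) for p in [(40,404),(135,395),(229,386),(323,377)]]
for t in T: print('bk',atz('top',t,.165))
# scene top-edge centres
Sc=[S(p) for p in [(98,393),(170,315),(238,246),(304,190)]]
for t,s in zip(T,Sc): print('tri',tri(ray('top',t),ray('scene',s)), proj('scene',atz('top',t,.165))-s)
# bin rim and floor
im=cv2.cvtColor(cv2.imread('pics/top0.png'),cv2.COLOR_BGR2HSV)
m=((im[...,0]>95)&(im[...,0]<115)&(im[...,1]>150)).astype(np.uint8); m[:180]=0;m[290:]=0;m[:,:260]=0;m[:,360:]=0
c=max(cv2.findContours(m,0,2)[0],key=cv2.contourArea)
w=np.array([atz('top',p[0],.056)[:2] for p in c],np.float32)
r=cv2.minAreaRect(w); print('bin rim',r)
print('floor dark ring corners',[atz('top',A(p),.002)[:2] for p in [(570,220),(762,248),(722,490),(532,458)]])
print('head',atz('top',B((205,358)),.19),'ball0',atz('top',B((215,135)),.19),'wheel',atz('top',B((152,160)),.065),'base disc',atz('top',B((127,362)),.01),'house',[atz('top',B(p),.04) for p in [(108,115),(185,112),(182,238),(115,240)]])
print('arbor',atz('top',B((340,75)),.1))
print('jar',atz('top',A((378,65)),.135))
lb=[d for d in spotter.silhouettes('lamp_ball','scene')][:0]
```

```text
bk [0.4649 0.3902 0.165 ]
bk [0.4694 0.3255 0.165 ]
bk [0.4739 0.2613 0.165 ]
bk [0.4784 0.1971 0.165 ]
tri (array([0.4637, 0.3887, 0.1661]), np.float64(0.0032053191558766804)) [-1.4067  0.2654]
tri (array([0.4691, 0.3235, 0.1704]), np.float64(0.0008909025642740046)) [-0.6165  1.6074]
tri (array([0.4741, 0.2597, 0.1718]), np.float64(0.00032248980893811275)) [-0.1461  1.9439]
tri (array([0.4783, 0.197 , 0.1651]), np.float64(0.0004706468012761524)) [-0.1794  0.0021]
bin rim ((0.48835018277168274, -0.020544826984405518), (0.17967261373996735, 0.21464385092258453), 78.0934829711914)
floor dark ring corners [array([0.5937, 0.0367]), array([ 0.5682, -0.1121]), array([ 0.3824, -0.0762]), array([0.4106, 0.0696])]
head [ 0.5009 -0.2789  0.19  ] ball0 [ 0.6213 -0.2888  0.19  ] wheel [ 0.6205 -0.2747  0.065 ] base disc [ 0.501  -0.2639  0.01  ] house [array([ 0.651 , -0.2531,  0.04  ]), array([ 0.6517, -0.3   ,  0.04  ]), array([ 0.575 , -0.2953,  0.04  ]), array([ 0.5748, -0.2547,  0.04  ])]
arbor [ 0.6642 -0.3803  0.1   ]
jar [0.6974 0.162  0.135 ]
```

Emit:
send_rows:
  motion:
    - [[10, 31, 12], 0.052]
    - [[10, 31, 12], 0.052]
    - [[10, 31, 12], 0.052]
    - [[10, 31, 12], 0.052]
    - [[10, 31, 12], 0.052]
    - [[10, 31, 12], 0.052]
    - [[10, 31, 12], 0.052]
    - [[10, 31, 0], 0.052]
    - [[10, 31, 0], 0.052]
    - [[10, 31, 0], 0.052]
    - [[10, 31, 0], 0.052]
    - [[10, 31, 0], 0.052]
  gripper: 0.2
  force: 60

```text
time: 2.05
eef_pos: [0.3513, -0.1801, 0.3156]
orientation: [-1.536, 2.739, -0.001]
wrist_force: [0.8, 0.8, 0.5]
finger_gap: 0.0343
grasp_force: 0.0
```

Emit:
send_rows:
  motion:
    - [[10, 31, 0], 0.052]
    - [[10, 31, 0], 0.052]
    - [[10, 31, 0], 0.052]
    - [[10, 31, 0], 0.052]
    - [[10, 31, 0], 0.052]
    - [[10, 31, 0], 0.052]
    - [[11, 32, 0], 0.052]
    - [[11, 32, 0], 0.052]
    - [[11, 32, 0], 0.052]
    - [[11, 32, 0], 0.052]
    - [[11, 32, 0], 0.052]
    - [[12, 32, 0], 0.052]

```text
time: 3.05
eef_pos: [0.4785, 0.1982, 0.3155]
orientation: [-2.304, 2.135, -0.0]
wrist_force: [0.9, -0.4, 0.7]
finger_gap: 0.0343
grasp_force: 0.0
```

Emit:
send_rows:
  motion:
    - [[0, 0, 0], 0]
    - [[0, 0, 0], 0]
    - [[0, 0, 0], 0]

```text
time: 3.3
eef_pos: [0.4783, 0.1963, 0.3153]
orientation: [2.301, -2.139, 0.0]
wrist_force: [0.2, -0.6, 0.1]
finger_gap: 0.0344
grasp_force: 0.0
```

Emit:
send_rows:
  motion:
    - [[0, 0, -25], 0]
    - [[0, 0, -25], 0]
    - [[0, 0, -25], 0]
    - [[0, 0, -25], 0]
    - [[0, 0, -20], 0]
    - [[0, 0, -15], 0]
    - [[0, 0, -12], 0]
    - [[0, 0, -10], 0]
    - [[0, 0, -8], 0]
    - [[0, 0, -8], 0]
    - [[0, 0, 0], 0]
    - [[0, 0, 0], 0]

```text
time: 4.3
eef_pos: [0.4784, 0.1963, 0.1424]
orientation: [2.301, -2.139, 0.0]
wrist_force: [0.3, 0.7, -0.2]
finger_gap: 0.0339
grasp_force: 0.0
```

Run:
```python
from h import *
a=save('scene','s1');b=save('top','t1')
a=cv2.resize(a[200:350,215:340],None,fx=4,fy=4);b=cv2.resize(b[200:300,140:260],None,fx=4,fy=4)
b=cv2.copyMakeBorder(b,0,200,0,0,0)[:600]; o=np.hstack([a,b])[:, :, ::-1]; cv2.imwrite('pics/c1.png',cv2.resize(o,None,fx=.8,fy=.8)); print(o.shape)
```

```text
(600, 980, 3)
```

View pics/c1.png

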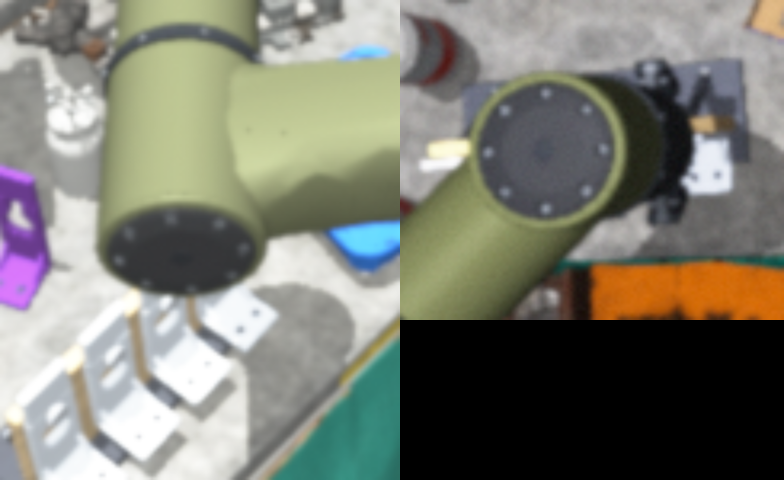

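The arm occludes the grasp; foot of the last bracket shows, unmoved. I'll judge by the finger gap.

Emit:
send_rows:
  motion:
    - [[0, 0, 0], 0]
    - [[0, 0, 0], 0]
    - [[0, 0, 0], 0]
    - [[0, 0, 0], 0]
    - [[0, 0, 0], 0]
    - [[0, 0, 0], 0]
    - [[0, 0, 0], 0]
  gripper: 1
  force: 60

```text
time: 4.98
eef_pos: [0.4785, 0.1966, 0.1428]
orientation: [-2.301, 2.138, -0.0]
wrist_force: [-1.7, 0.7, 5.4]
finger_gap: 0.0068
grasp_force: 61.4
```

Emit:
send_rows:
  motion:
    - [[0, 0, 5], 0]
    - [[0, 0, 8], 0]
    - [[0, 0, 8], 0]
    - [[0, 0, 6], 0]
    - [[0, 0, 4], 0]
    - [[0, 0, 0], 0]
    - [[0, 0, 0], 0]

```text
time: 5.57
eef_pos: [0.4783, 0.1965, 0.1733]
orientation: [-2.301, 2.139, 0.0]
wrist_force: [0.4, 0.0, -4.0]
finger_gap: 0.0068
grasp_force: 60.4
```

Emit:
send_rows:
  motion:
    - [[-6, -0.4, 0], 0]
    - [[-8, -0.6, 0], 0]
    - [[-8, -0.6, 0], 0]
    - [[-8, -0.6, 0], 0]
    - [[-6, -0.4, 0], 0]
    - [[0, 0, 0], 0]

```text
time: 6.07
eef_pos: [0.4413, 0.1939, 0.1737]
orientation: [-2.301, 2.137, 0.0]
wrist_force: [-0.6, 0.8, -3.9]
finger_gap: 0.0068
grasp_force: 60.4
```

Emit:
send_rows:
  motion:
    - [[0, 0, 15], 0]
    - [[0, 0, 25], 0]
    - [[0, 0, 25], 0]
    - [[0, 0, 25], 0]
    - [[0, 0, 15], 0]
    - [[0, 0, 0], 0]

```text
time: 6.57
eef_pos: [0.4435, 0.1941, 0.2825]
orientation: [-2.296, 2.135, -0.003]
wrist_force: [0.7, 0.2, -3.6]
finger_gap: 0.0066
grasp_force: 60.4
```

```bash
cat > bin.py <<'E'
from h import *
def binpose(n='top',rows=(170,300),cols=(250,370)):
    im=vision.read_camera(n); h=cv2.cvtColor(im,cv2.COLOR_RGB2HSV)
    m=((h[...,0]>95)&(h[...,0]<115)&(h[...,1]>150)).astype(np.uint8)
    k=np.zeros_like(m); k[rows[0]:rows[1],cols[0]:cols[1]]=1; m*=k
    c=max(cv2.findContours(m,0,2)[0],key=cv2.contourArea)
    r=cv2.minAreaRect(np.array([atz(n,p[0],.056)[:2] for p in c],np.float32))
    (cx,cy),(a,b),t=r; t=t if a>b else t+90
    return cx,cy,(np.radians(t)+np.pi/2)%np.pi-np.pi/2,r
if __name__=='__main__':
    cx,cy,t,r=binpose(); print('bin',cx,cy,t,r[1])
    for X,Y in [(62,36),(62,-36),(-22,36),(-22,-36)]:
        c,s=np.cos(t),np.sin(t); print((X,Y),round(cx*1e3+c*X-s*Y,1),round(cy*1e3+s*X+c*Y,1))
E
python3 bin.py; cp pics/t1.png pics/x.png; python3 -c "
from h import *; im=save('top','t2')"
```

```text
bin 0.488174706697464 -0.020732946693897247 -0.20402197479182593 (0.1790410280227661, 0.21475853025913239)
(62, 36) 556.2 2.0
(62, -36) 541.6 -68.5
(-22, 36) 473.9 19.0
(-22, -36) 459.3 -51.5
```

Emit:
send_rows:
  motion:
    - [[8, -12, 5], -0.02]
    - [[14, -24, 0], -0.034]
    - [[15, -25, 0], -0.034]
    - [[15, -26, 0], -0.034]
    - [[15, -26, 0], -0.034]
    - [[15, -26, 0], -0.034]
    - [[14, -25, 0], -0.034]
    - [[10, -17, 0], -0.034]
    - [[7, -11, 0], -0.02]
    - [[0, 0, 0], 0]
    - [[0, 0, 0], 0]
    - [[0, 0, 0], 0]

```text
time: 7.67
eef_pos: [0.555, 0.0025, 0.2824]
orientation: [1.983, -2.435, -0.001]
wrist_force: [-0.6, -0.6, -4.3]
finger_gap: 0.0069
grasp_force: 60.4
```

Emit:
send_rows:
  motion:
    - [[0, 0, -15], 0]
    - [[0, 0, -25], 0]
    - [[0, 0, -25], 0]
    - [[0, 0, -25], 0]
    - [[0, 0, -20], 0]
    - [[0, 0, -15], 0]
    - [[0, 0, -13], 0]
    - [[0, 0, -10], 0]
    - [[0, 0, -10], 0]
    - [[0, 0, 0], 0]
    - [[0, 0, 0], 0]

```text
time: 8.58
eef_pos: [0.5553, 0.0019, 0.1253]
orientation: [1.983, -2.436, 0.0]
wrist_force: [0.2, 0.1, -3.5]
finger_gap: 0.0068
grasp_force: 60.4
```

Emit:
send_rows:
  motion:
    - [[0, 0, -3], 0]
    - [[0, 0, -2], 0]
    - [[0, 0, -2], 0]
    - [[0, 0, -1], 0]
    - [[0, 0, 0], 0]
    - [[0, 0, 0], 0]

```text
time: 9.08
eef_pos: [0.5553, 0.0018, 0.1173]
orientation: [1.982, -2.437, -0.0]
wrist_force: [0.6, 0.2, -3.7]
finger_gap: 0.0066
grasp_force: 60.3
```

Emit:
send_rows:
  motion:
    - [[0, 0, -1], 0]
    - [[0, 0, -1], 0]
    - [[0, 0, 0], 0]
    - [[0, 0, 0], 0]

```text
time: 9.42
eef_pos: [0.5555, 0.0018, 0.1155]
orientation: [-1.982, 2.437, -0.0]
wrist_force: [1.3, -0.2, -2.2]
finger_gap: 0.0064
grasp_force: 60.5
```

Emit:
send_rows:
  motion:
    - [[0, 0, -1], 0]
    - [[0, 0, 0], 0]
    - [[0, 0, 0], 0]

```text
time: 9.67
eef_pos: [0.5558, 0.0017, 0.1154]
orientation: [-1.982, 2.436, -0.002]
wrist_force: [-0.2, -0.3, 2.9]
finger_gap: 0.0064
grasp_force: 61.2
```

Emit:
send_rows:
  motion:
    - [[0, 0, 0], 0]
    - [[0, 0, 0], 0]
    - [[0, 0, 0], 0]
    - [[0, 0, 0], 0]
  gripper: 0.2

```text
time: 10.0
eef_pos: [0.5553, 0.0018, 0.1141]
orientation: [1.982, -2.437, -0.0]
wrist_force: [0.1, 0.1, 0.1]
finger_gap: 0.0337
grasp_force: 0.0
```

Emit:
send_rows:
  motion:
    - [[0, 0, 8], 0]
    - [[0, 0, 16], 0]
    - [[0, 0, 25], 0]
    - [[0, 0, 30], 0]
    - [[0, 0, 35], 0]
    - [[0, 0, 35], 0]
    - [[0, 0, 20], 0]
    - [[0, 0, 0], 0]

```text
time: 10.67
eef_pos: [0.5567, 0.0014, 0.2902]
orientation: [-1.977, 2.431, -0.008]
wrist_force: [-0.2, -0.7, 1.0]
finger_gap: 0.0343
grasp_force: 0.0
```

Emit:
send_rows:
  motion:
    - [[-4, 14, 0], 0.01]
    - [[-7, 24, 0], 0.03]
    - [[-8, 28, 0], 0.03]
    - [[-8, 30, 0], 0.03]
    - [[-8, 30, 0], 0.03]
    - [[-8, 30, 0], 0.03]
    - [[-8, 30, 0], 0.03]
    - [[-8, 30, 0], 0.03]
    - [[-8, 28, 0], 0.03]
    - [[-7, 24, 0], 0.03]
    - [[-4, 14, 0], 0]
    - [[0, 0, 0], 0]

```text
time: 11.67
eef_pos: [0.4764, 0.286, 0.2828]
orientation: [2.305, -2.133, -0.001]
wrist_force: [0.3, 0.1, 0.0]
finger_gap: 0.0338
grasp_force: 0.0
```

```bash
python3 - <<'E'
from h import *
a=save('scene','s3');b=save('top','t3'); print(arm.sense()['eef_pos'])
a=cv2.resize(a[190:350,215:385],None,fx=3,fy=3);b=cv2.resize(b[180:300,250:360],None,fx=2.5,fy=2.5)
b=cv2.copyMakeBorder(b,0,a.shape[0]-b.shape[0],0,0,0); cv2.imwrite('pics/c3.png',np.hstack([a,b])[:,:,::-1])
E
python3 bin.py
```

```text
[0.47728776 0.2838318  0.28332806]
bin 0.4882253408432007 -0.020647160708904266 -0.20780792459748199 (0.1794208437204361, 0.21444173157215118)
(62, 36) 556.3 1.8
(62, -36) 541.5 -68.7
(-22, 36) 474.1 19.1
(-22, -36) 459.3 -51.3
```

View pics/c3.png

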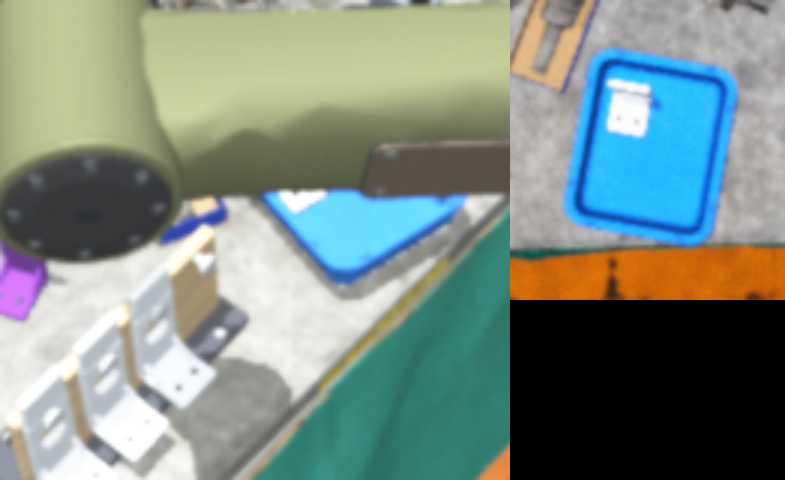

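First bracket stands in the far-left slot of the bin (top inset ~(628,108)), other three still hang. Next the third.

Emit:
send_rows:
  motion:
    - [[-1, -8, 0], 0]
    - [[-1, -10, 0], 0]
    - [[-1, -5, 0], 0]
    - [[0, 0, -20], 0]
    - [[0, 0, -25], 0]
    - [[0, 0, -25], 0]
    - [[0, 0, -23], 0]
    - [[0, 0, -18], 0]
    - [[0, 0, -15], 0]
    - [[0, 0, -10], 0]
    - [[0, 0, -5], 0]
    - [[0, 0, 0], 0]

```text
time: 12.82
eef_pos: [0.4742, 0.26, 0.1416]
orientation: [2.301, -2.137, -0.0]
wrist_force: [0.2, -0.8, -0.3]
finger_gap: 0.0339
grasp_force: 0.0
```

Emit:
send_rows:
  motion:
    - [[0, 0, 0], 0]
    - [[0, 0, 0], 0]
    - [[0, 0, 0], 0]
    - [[0, 0, 0], 0]
    - [[0, 0, 0], 0]
    - [[0, 0, 0], 0]
    - [[0, 0, 0], 0]
  gripper: 1

```text
time: 13.4
eef_pos: [0.4749, 0.2611, 0.1437]
orientation: [-2.302, 2.135, -0.001]
wrist_force: [-1.0, -0.7, 6.1]
finger_gap: 0.0065
grasp_force: 61.7
```

Emit:
send_rows:
  motion:
    - [[0, 0, 5], 0]
    - [[0, 0, 8], 0]
    - [[0, 0, 8], 0]
    - [[0, 0, 6], 0]
    - [[0, 0, 4], 0]
    - [[0, 0, 0], 0]
    - [[0, 0, 0], 0]

```text
time: 13.98
eef_pos: [0.4743, 0.2609, 0.1733]
orientation: [-2.303, 2.137, 0.001]
wrist_force: [-0.1, 0.0, -4.1]
finger_gap: 0.0067
grasp_force: 60.5
```

Emit:
send_rows:
  motion:
    - [[-6, -0.4, 0], 0]
    - [[-8, -0.6, 0], 0]
    - [[-8, -0.6, 0], 0]
    - [[-8, -0.6, 0], 0]
    - [[-6, -0.4, 0], 0]
    - [[0, 0, 0], 0]
    - [[0, 0, 15], 0]
    - [[0, 0, 25], 0]
    - [[0, 0, 30], 0]
    - [[0, 0, 25], 0]
    - [[0, 0, 15], 0]
    - [[0, 0, 0], 0]

```text
time: 14.98
eef_pos: [0.4394, 0.2587, 0.2878]
orientation: [-2.298, 2.132, -0.002]
wrist_force: [-0.2, -0.5, -3.4]
finger_gap: 0.007
grasp_force: 60.5
```

Emit:
send_rows:
  motion:
    - [[4, -12, 0], -0.02]
    - [[8, -24, 0], -0.03]
    - [[10, -32, 0], -0.03]
    - [[11, -34, 0], -0.03]
    - [[11, -35, 0], -0.03]
    - [[11, -35, 0], -0.03]
    - [[11, -35, 0], -0.03]
    - [[11, -35, 0], -0.03]
    - [[10, -33, 0], -0.03]
    - [[8, -26, 0], -0.02]
    - [[5, -16, 0], 0]
    - [[4, -10, 0], 0]

```text
time: 15.98
eef_pos: [0.542, -0.0711, 0.2811]
orientation: [1.977, -2.438, -0.003]
wrist_force: [0.2, -0.1, -3.6]
finger_gap: 0.0067
grasp_force: 60.4
```

Emit:
send_rows:
  motion:
    - [[0, 0, 0], 0]
    - [[0, 0, 0], 0]
    - [[0, 0, -15], 0]
    - [[0, 0, -25], 0]
    - [[0, 0, -25], 0]
    - [[0, 0, -25], 0]
    - [[0, 0, -20], 0]
    - [[0, 0, -15], 0]
    - [[0, 0, -13], 0]
    - [[0, 0, -10], 0]
    - [[0, 0, -8], 0]
    - [[0, 0, 0], 0]

```text
time: 16.98
eef_pos: [0.5416, -0.0683, 0.1255]
orientation: [1.982, -2.435, -0.003]
wrist_force: [-0.6, 0.0, -4.4]
finger_gap: 0.0067
grasp_force: 60.4
```

Emit:
send_rows:
  motion:
    - [[0, 0, -3], 0]
    - [[0, 0, -3], 0]
    - [[0, 0, -2], 0]
    - [[0, 0, -1], 0]
    - [[0, 0, -1], 0]
    - [[0, 0, 0], 0]
    - [[0, 0, 0], 0]
    - [[0, 0, 0], 0]

```text
time: 17.65
eef_pos: [0.5424, -0.0688, 0.1175]
orientation: [-1.982, 2.437, -0.0]
wrist_force: [0.1, 0.1, -3.7]
finger_gap: 0.0066
grasp_force: 60.4
```

Emit:
send_rows:
  motion:
    - [[0, 0, -1], 0]
    - [[0, 0, -1], 0]
    - [[0, 0, -1], 0]
    - [[0, 0, 0], 0]
    - [[0, 0, 0], 0]

```text
time: 18.07
eef_pos: [0.543, -0.069, 0.1162]
orientation: [-1.982, 2.436, -0.003]
wrist_force: [-2.2, 0.5, 5.6]
finger_gap: 0.0065
grasp_force: 61.8
```

Emit:
send_rows:
  motion:
    - [[0, 0, 0], 0]
    - [[0, 0, 0], 0]
    - [[0, 0, 0], 0]
    - [[0, 0, 0], 0]
    - [[0, 0, 8], 0]
    - [[0, 0, 16], 0]
    - [[0, 0, 25], 0]
    - [[0, 0, 30], 0]
    - [[0, 0, 35], 0]
    - [[0, 0, 35], 0]
    - [[0, 0, 20], 0]
    - [[0, 0, 0], 0]
  gripper: 0.2

```text
time: 19.07
eef_pos: [0.5436, -0.0694, 0.2901]
orientation: [-1.977, 2.432, -0.01]
wrist_force: [-0.8, -0.5, -0.5]
finger_gap: 0.0338
grasp_force: 0.0
```

Emit:
send_rows:
  motion:
    - [[-3, 16, 0], 0.01]
    - [[-5, 28, 0], 0.02]
    - [[-7, 36, 0], 0.03]
    - [[-7, 38, 0], 0.03]
    - [[-7, 38, 0], 0.03]
    - [[-7, 38, 0], 0.03]
    - [[-7, 38, 0], 0.03]
    - [[-7, 38, 0], 0.03]
    - [[-7, 38, 0], 0.03]
    - [[-7, 36, 0], 0.02]
    - [[-5, 30, 0], 0.02]
    - [[-4, 20, 0], 0]

```text
time: 20.07
eef_pos: [0.4683, 0.3278, 0.2829]
orientation: [2.306, -2.133, -0.0]
wrist_force: [-0.1, -0.1, -0.3]
finger_gap: 0.0344
grasp_force: 0.0
```

Emit:
send_rows:
  motion:
    - [[0, 0, 0], 0]
    - [[0, 0, 0], 0]
    - [[0, 0, 0], 0]

```text
time: 20.32
eef_pos: [0.4694, 0.3249, 0.2835]
orientation: [2.303, -2.137, 0.0]
wrist_force: [-0.6, 0.0, -0.1]
finger_gap: 0.0343
grasp_force: 0.0
```

```bash
python3 bin.py
python3 - <<'E'
from h import *
b=save('top','t4'); print(arm.sense()['eef_pos'])
b=cv2.resize(b[150:290,145:345],None,fx=4,fy=4); cv2.imwrite('pics/c4.png',b[:,:,::-1])
E
```

```text
bin 0.4881998896598816 -0.02073816955089569 -0.20402197479182593 (0.1790410280227661, 0.21480995416641235)
(62, 36) 556.2 2.0
(62, -36) 541.6 -68.6
(-22, 36) 474.0 19.0
(-22, -36) 459.4 -51.5
[0.46968061 0.32435507 0.28374762]
```

View pics/c4.png

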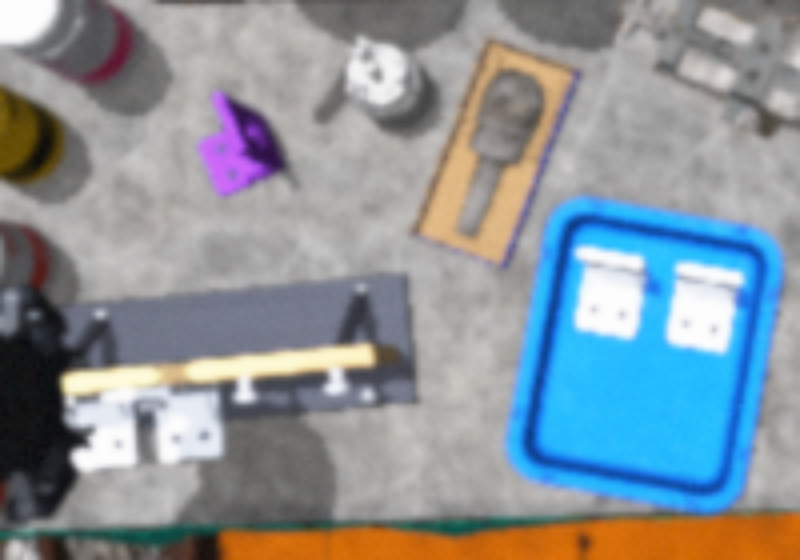

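Two brackets stand at (608,260) and (705,275) in the crop; two studs are free. On to the second bracket.

Emit:
send_rows:
  motion:
    - [[0, 0, -20], 0]
    - [[0, 0, -25], 0]
    - [[0, 0, -25], 0]
    - [[0, 0, -23], 0]
    - [[0, 0, -18], 0]
    - [[0, 0, -15], 0]
    - [[0, 0, -10], 0]
    - [[0, 0, -5.5], 0]
    - [[0, 0, 0], 0]
    - [[0, 0, 0], 0]

```text
time: 21.25
eef_pos: [0.4698, 0.3251, 0.1427]
orientation: [-2.302, 2.136, -0.0]
wrist_force: [0.2, 0.3, -0.4]
finger_gap: 0.034
grasp_force: 0.0
```

Emit:
send_rows:
  motion:
    - [[0, 0, 0], 0]
    - [[0, 0, 0], 0]
    - [[0, 0, 0], 0]
    - [[0, 0, 0], 0]
    - [[0, 0, 0], 0]
    - [[0, 0, 0], 0]
    - [[0, 0, 0], 0]
  gripper: 1

```text
time: 21.83
eef_pos: [0.4699, 0.3255, 0.1429]
orientation: [-2.302, 2.135, -0.001]
wrist_force: [1.1, 1.1, 5.7]
finger_gap: 0.0065
grasp_force: 61.6
```

Emit:
send_rows:
  motion:
    - [[0, 0, 5], 0]
    - [[0, 0, 8], 0]
    - [[0, 0, 8], 0]
    - [[0, 0, 6], 0]
    - [[0, 0, 4], 0]
    - [[0, 0, 0], 0]
    - [[0, 0, 0], 0]

```text
time: 22.42
eef_pos: [0.4693, 0.3253, 0.1728]
orientation: [-2.303, 2.137, 0.001]
wrist_force: [-0.5, -0.1, -3.2]
finger_gap: 0.0064
grasp_force: 60.5
```

Emit:
send_rows:
  motion:
    - [[-6, -0.4, 0], 0]
    - [[-8, -0.6, 0], 0]
    - [[-8, -0.6, 0], 0]
    - [[-8, -0.6, 0], 0]
    - [[-6, -0.4, 0], 0]
    - [[0, 0, 0], 0]
    - [[0, 0, 15], 0]
    - [[0, 0, 25], 0]
    - [[0, 0, 30], 0]
    - [[0, 0, 25], 0]
    - [[0, 0, 15], 0]
    - [[0, 0, 0], 0]

```text
time: 23.42
eef_pos: [0.4344, 0.3231, 0.2873]
orientation: [-2.298, 2.132, -0.001]
wrist_force: [0.2, -0.4, -2.3]
finger_gap: 0.0062
grasp_force: 60.5
```

Emit:
send_rows:
  motion:
    - [[2, -12, 0], -0.02]
    - [[3, -24, 0], -0.03]
    - [[4, -30, 0], -0.03]
    - [[4, -32, 0], -0.03]
    - [[4, -32, 0], -0.03]
    - [[4, -32, 0], -0.03]
    - [[4, -32, 0], -0.03]
    - [[4, -32, 0], -0.03]
    - [[4, -30, 0], -0.03]
    - [[4, -24, 0], -0.02]
    - [[2, -14, 0], 0]
    - [[2, -10, 0], 0]

```text
time: 24.42
eef_pos: [0.4737, 0.0166, 0.2811]
orientation: [1.978, -2.438, -0.001]
wrist_force: [0.4, 0.0, -2.0]
finger_gap: 0.0067
grasp_force: 60.5
```

Emit:
send_rows:
  motion:
    - [[0, 0, 0], 0]
    - [[0, 0, 0], 0]
    - [[0, 0, -15], 0]
    - [[0, 0, -25], 0]
    - [[0, 0, -25], 0]
    - [[0, 0, -25], 0]
    - [[0, 0, -20], 0]
    - [[0, 0, -15], 0]
    - [[0, 0, -13], 0]
    - [[0, 0, -10], 0]
    - [[0, 0, -10], 0]
    - [[0, 0, 0], 0]

```text
time: 25.42
eef_pos: [0.4735, 0.0188, 0.1226]
orientation: [1.981, -2.435, -0.002]
wrist_force: [0.4, -0.8, -3.1]
finger_gap: 0.0064
grasp_force: 60.5
```

Emit:
send_rows:
  motion:
    - [[0, 0, -3], 0]
    - [[0, 0, -2], 0]
    - [[0, 0, -1], 0]
    - [[0, 0, 0], 0]
    - [[0, 0, 0], 0]

```text
time: 25.83
eef_pos: [0.4745, 0.0186, 0.1192]
orientation: [-1.982, 2.437, -0.0]
wrist_force: [0.3, -0.3, -2.4]
finger_gap: 0.0068
grasp_force: 60.5
```

Emit:
send_rows:
  motion:
    - [[0, 0, -1], 0]
    - [[0, 0, -1], 0]
    - [[0, 0, 0], 0]
    - [[0, 0, 0], 0]

```text
time: 26.17
eef_pos: [0.4743, 0.0186, 0.1167]
orientation: [1.982, -2.437, -0.0]
wrist_force: [-0.1, -0.6, -2.4]
finger_gap: 0.0066
grasp_force: 60.5
```

Emit:
send_rows:
  motion:
    - [[0, 0, -1], 0]
    - [[0, 0, -1], 0]
    - [[0, 0, 0], 0]
    - [[0, 0, 0], 0]

```text
time: 26.5
eef_pos: [0.4746, 0.0185, 0.1154]
orientation: [-1.982, 2.437, -0.001]
wrist_force: [0.3, -0.6, 2.2]
finger_gap: 0.0066
grasp_force: 61.1
```

Emit:
send_rows:
  motion:
    - [[0, 0, 0], 0]
    - [[0, 0, 0], 0]
    - [[0, 0, 0], 0]
    - [[0, 0, 0], 0]
    - [[0, 0, 8], 0]
    - [[0, 0, 16], 0]
    - [[0, 0, 25], 0]
    - [[0, 0, 30], 0]
    - [[0, 0, 35], 0]
    - [[0, 0, 35], 0]
    - [[0, 0, 20], 0]
    - [[0, 0, 0], 0]
  gripper: 0.2

```text
time: 27.5
eef_pos: [0.4757, 0.0183, 0.2902]
orientation: [-1.977, 2.431, -0.007]
wrist_force: [0.5, -0.5, -0.3]
finger_gap: 0.0345
grasp_force: 0.0
```

Emit:
send_rows:
  motion:
    - [[0, 16, 0], 0.01]
    - [[-1, 28, 0], 0.02]
    - [[-1, 34, 0], 0.03]
    - [[-1, 36, 0], 0.03]
    - [[-1, 36, 0], 0.03]
    - [[-1, 36, 0], 0.03]
    - [[-1, 36, 0], 0.03]
    - [[-1, 36, 0], 0.03]
    - [[-1, 36, 0], 0.03]
    - [[-1, 34, 0], 0.02]
    - [[-1, 26, 0], 0.02]
    - [[0, 17, 0], 0]

```text
time: 28.5
eef_pos: [0.4636, 0.3921, 0.2829]
orientation: [2.305, -2.132, -0.0]
wrist_force: [-0.2, 0.2, -0.3]
finger_gap: 0.0345
grasp_force: 0.0
```

Emit:
send_rows:
  motion:
    - [[0, 0, 0], 0]
    - [[0, 0, 0], 0]
    - [[0, 0, 0], 0]

```text
time: 28.75
eef_pos: [0.4645, 0.3891, 0.284]
orientation: [2.303, -2.137, 0.0]
wrist_force: [-0.3, -0.2, 0.8]
finger_gap: 0.0339
grasp_force: 0.0
```

```bash
python3 bin.py; python3 -c "
from h import *
print(arm.sense()['eef_pos'])"
```

```text
bin 0.48814716935157776 -0.020992927253246307 -0.20402197479182593 (0.17956136167049408, 0.21480995416641235)
(62, 36) 556.2 1.7
(62, -36) 541.6 -68.8
(-22, 36) 473.9 18.7
(-22, -36) 459.3 -51.8
[0.46455715 0.38883295 0.28431202]
```

Emit:
send_rows:
  motion:
    - [[0, 0, -20], 0]
    - [[0, 0, -25], 0]
    - [[0, 0, -25], 0]
    - [[0, 0, -23], 0]
    - [[0, 0, -18], 0]
    - [[0, 0, -15], 0]
    - [[0, 0, -10], 0]
    - [[0, 0, -5.5], 0]
    - [[0, 0, 0], 0]
    - [[0, 0, 0], 0]

```text
time: 29.63
eef_pos: [0.4648, 0.3895, 0.1433]
orientation: [-2.302, 2.136, -0.0]
wrist_force: [-0.1, 0.3, 0.3]
finger_gap: 0.0343
grasp_force: 0.0
```

Emit:
send_rows:
  motion:
    - [[0, 0, 0], 0]
    - [[0, 0, 0], 0]
    - [[0, 0, 0], 0]
    - [[0, 0, 0], 0]
    - [[0, 0, 0], 0]
    - [[0, 0, 0], 0]
    - [[0, 0, 0], 0]
  gripper: 1

```text
time: 30.22
eef_pos: [0.4646, 0.39, 0.1435]
orientation: [-2.302, 2.135, -0.0]
wrist_force: [-1.6, -0.7, 5.1]
finger_gap: 0.0064
grasp_force: 61.5
```

Emit:
send_rows:
  motion:
    - [[0, 0, 5], 0]
    - [[0, 0, 8], 0]
    - [[0, 0, 8], 0]
    - [[0, 0, 6], 0]
    - [[0, 0, 4], 0]
    - [[0, 0, 0], 0]
    - [[0, 0, 0], 0]

```text
time: 30.8
eef_pos: [0.4643, 0.3897, 0.1733]
orientation: [-2.303, 2.137, 0.001]
wrist_force: [0.4, -0.4, -4.6]
finger_gap: 0.0067
grasp_force: 60.2
```

Emit:
send_rows:
  motion:
    - [[-6, -0.4, 0], 0]
    - [[-8, -0.6, 0], 0]
    - [[-8, -0.6, 0], 0]
    - [[-8, -0.6, 0], 0]
    - [[-6, -0.4, 0], 0]
    - [[0, 0, 0], 0]
    - [[0, 0, 15], 0]
    - [[0, 0, 25], 0]
    - [[0, 0, 30], 0]
    - [[0, 0, 25], 0]
    - [[0, 0, 15], 0]
    - [[0, 0, 0], 0]

```text
time: 31.8
eef_pos: [0.4294, 0.3876, 0.2881]
orientation: [-2.297, 2.132, -0.0]
wrist_force: [-0.1, -0.4, -3.6]
finger_gap: 0.0064
grasp_force: 60.2
```

Emit:
send_rows:
  motion:
    - [[2, -16, 0], -0.02]
    - [[2, -30, 0], -0.03]
    - [[2, -38, 0], -0.03]
    - [[2, -39, 0], -0.03]
    - [[3, -39, 0], -0.03]
    - [[3, -39, 0], -0.03]
    - [[3, -39, 0], -0.03]
    - [[3, -39, 0], -0.03]
    - [[3, -39, 0], -0.03]
    - [[3, -39, 0], -0.02]
    - [[2, -34, 0], 0]
    - [[2, -24, 0], 0]

```text
time: 32.8
eef_pos: [0.4573, -0.031, 0.2818]
orientation: [1.979, -2.438, -0.001]
wrist_force: [0.9, -0.8, -5.3]
finger_gap: 0.0064
grasp_force: 60.2
```

Emit:
send_rows:
  motion:
    - [[1, -15, 0], 0]
    - [[0, -9, 0], 0]
    - [[0, 0, 0], 0]
    - [[0, 0, 0], 0]

```text
time: 33.13
eef_pos: [0.459, -0.052, 0.2822]
orientation: [1.981, -2.437, -0.002]
wrist_force: [-0.4, 0.3, -3.8]
finger_gap: 0.0065
grasp_force: 60.2
```

```bash
python3 bin.py; python3 -c "
from h import *
print(arm.sense()['eef_pos'])"
```

```text
bin 0.5280320644378662 -0.028722092509269714 1.3807454282396812 (0.18026141822338104, 0.13386324048042297)
(62, 36) 504.4 39.0
(62, -36) 575.1 25.4
(-22, 36) 488.5 -43.5
(-22, -36) 559.2 -57.1
[ 0.45909928 -0.05151615  0.28246534]
```

Bin reading is occluded by the arm here, but it was unmoved moments ago. Lower.

Emit:
send_rows:
  motion:
    - [[0, 0, -15], 0]
    - [[0, 0, -25], 0]
    - [[0, 0, -25], 0]
    - [[0, 0, -25], 0]
    - [[0, 0, -20], 0]
    - [[0, 0, -15], 0]
    - [[0, 0, -13], 0]
    - [[0, 0, -10], 0]
    - [[0, 0, -10], 0]
    - [[0, 0, -4], 0]
    - [[0, 0, 0], 0]
    - [[0, 0, 0], 0]

```text
time: 34.18
eef_pos: [0.4596, -0.052, 0.1218]
orientation: [-1.982, 2.437, -0.001]
wrist_force: [-0.1, -0.5, -3.5]
finger_gap: 0.0067
grasp_force: 60.2
```

Emit:
send_rows:
  motion:
    - [[0, 0, -1], 0]
    - [[0, 0, -1], 0]
    - [[0, 0, -1], 0]
    - [[0, 0, 0], 0]
    - [[0, 0, 0], 0]

```text
time: 34.6
eef_pos: [0.4593, -0.052, 0.1183]
orientation: [-1.982, 2.437, 0.0]
wrist_force: [0.4, 0.4, -3.6]
finger_gap: 0.0067
grasp_force: 60.2
```

Emit:
send_rows:
  motion:
    - [[0, 0, -1], 0]
    - [[0, 0, -1], 0]
    - [[0, 0, -1], 0]
    - [[0, 0, 0], 0]
    - [[0, 0, 0], 0]

```text
time: 35.02
eef_pos: [0.4597, -0.0521, 0.1161]
orientation: [-1.982, 2.436, -0.002]
wrist_force: [-0.5, -0.3, 0.9]
finger_gap: 0.0069
grasp_force: 60.8
```

Emit:
send_rows:
  motion:
    - [[0, 0, 0], 0]
    - [[0, 0, 0], 0]
    - [[0, 0, 0], 0]
    - [[0, 0, 0], 0]
    - [[0, 0, 8], 0]
    - [[0, 0, 16], 0]
    - [[0, 0, 25], 0]
    - [[0, 0, 30], 0]
    - [[0, 0, 35], 0]
    - [[0, 0, 35], 0]
    - [[0, 0, 20], 0]
    - [[0, 0, 0], 0]
  gripper: 0.2

```text
time: 36.02
eef_pos: [0.4606, -0.0525, 0.2907]
orientation: [-1.977, 2.432, -0.008]
wrist_force: [-0.3, -0.3, -0.3]
finger_gap: 0.0341
grasp_force: 0.0
```

Emit:
send_rows:
  motion:
    - [[0, 36, 0], -0.12]
    - [[0, 36, 0], -0.12]
    - [[0, 36, 0], -0.12]
    - [[0, 36, 0], -0.12]
    - [[0, 36, 0], -0.12]
    - [[0, 0, 0], 0]
    - [[0, 0, 0], 0]
  gripper: -0.4

```text
time: 36.6
eef_pos: [0.4594, 0.119, 0.2841]
orientation: [1.229, -2.89, 0.0]
wrist_force: [0.7, -1.2, -0.1]
finger_gap: 0.0594
grasp_force: 0.0
```

```bash
python3 bin.py
python3 - <<'E'
from h import *
np.set_printoptions(precision=4,suppress=True)
b=save('top','t5'); a=save('scene','s5');print(arm.sense()['eef_pos'])
for n,im in(('top',b),('scene',a)):
    for l in('lamp_ball','lamp_head'): print(n,l,[(round(d['score'],2),np.round(d['position'],1).tolist()) for d in spotter.silhouettes(l,n)])
A=cv2.resize(a[140:300,285:405],None,fx=3.5,fy=3.5); B=cv2.resize(b[170:290,265:365],None,fx=3.5,fy=3.5)
B=cv2.copyMakeBorder(B,0,A.shape[0]-B.shape[0],0,0,0); cv2.imwrite('pics/c5.png',np.hstack([A,B])[:,:,::-1])
E
```

```text
bin 0.4882389008998871 -0.020465344190597534 -0.2039937452842704 (0.17958970367908478, 0.21484673023223877)
(62, 36) 556.2 2.2
(62, -36) 541.7 -68.3
(-22, 36) 474.0 19.2
(-22, -36) 459.4 -51.3
[0.4598 0.1169 0.2847]
top lamp_ball []
top lamp_head [(0.65, [399.8, 233.4]), (0.5, [239.8, 171.9])]
scene lamp_ball [(0.56, [354.8, 150.6]), (0.29, [329.8, 225.0])]
scene lamp_head [(0.47, [352.1, 152.5])]
```

View pics/c5.png

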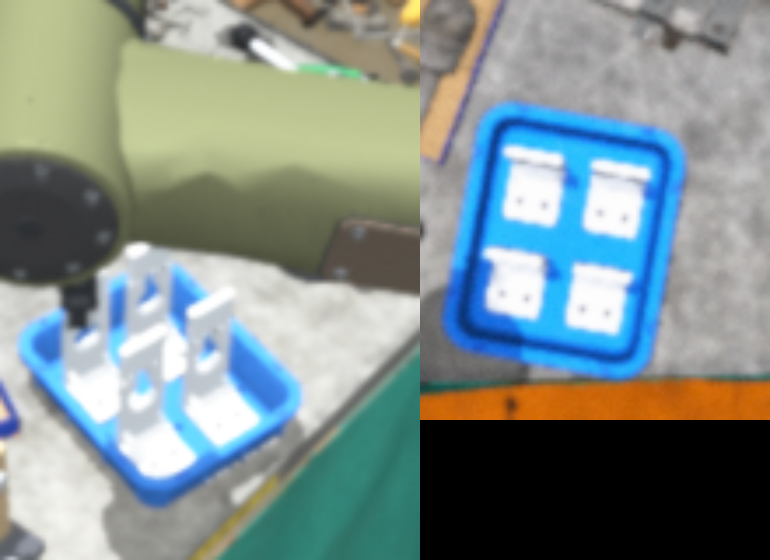

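All four brackets stand in the bin; ball handle visible in the scene at about (354.4,150).

Run:
```python
from h import *
np.set_printoptions(precision=4,suppress=True)
a=cv2.imread('pics/s5.png');g=a[143:160,344:366].max(2); ys,xs=np.where(g<60); s=(344+xs.mean(),143+ys.mean()); print(s,len(xs))
b=cv2.imread('pics/top0.png');g=b[177:197,394:412].max(2); ys,xs=np.where(g<60); t=(394+xs.mean(),177+ys.mean()); print(t,len(xs))
P,e=tri(ray('top',t),ray('scene',s)); print(P,e)
print(atz('top',t,.19))
```

```text
(np.float64(353.0), np.float64(151.5)) 8
(np.float64(402.35714285714283), np.float64(186.75)) 56
[ 0.6224 -0.288   0.1861] 0.0028346859056009996
[ 0.6209 -0.2881  0.19  ]
```

Emit:
send_rows:
  motion:
    - [[6, -16, 0], -0.07]
    - [[12, -30, 0], -0.08]
    - [[15, -36, 0], -0.08]
    - [[15, -36, 0], -0.08]
    - [[15, -36, 0], -0.08]
    - [[15, -36, 0], -0.08]
    - [[15, -37, 0], -0.08]
    - [[15, -37, 0], -0.08]
    - [[15, -37, 0], -0.08]
    - [[15, -37, 0], -0.08]
    - [[13, -33, 0], -0.08]
    - [[10, -24, 0], -0.02]

```text
time: 37.95
eef_pos: [0.6206, -0.2811, 0.2833]
orientation: [-0.151, -3.137, 0.0]
wrist_force: [0.6, 0.0, 0.3]
finger_gap: 0.0597
grasp_force: 0.0
```

Emit:
send_rows:
  motion:
    - [[0, -10, 0], 0]
    - [[0, 0, 0], 0]
    - [[0, 0, 0], 0]
    - [[0, 0, 0], 0]

```text
time: 38.28
eef_pos: [0.6205, -0.287, 0.2848]
orientation: [0.14, 3.138, 0.0]
wrist_force: [-0.3, 1.1, 0.9]
finger_gap: 0.0595
grasp_force: 0.0
```

Run:
```python
from h import *
s=arm.sense(); print(s['eef_pos'], s['q'], R.from_rotvec(s['orientation']).as_matrix()[:,1], s['finger_gap'])
b=save('top','t6'); a=save('scene','s6')
A=cv2.resize(a[110:230,320:440],None,fx=3,fy=3); B=cv2.resize(b[150:270,350:470],None,fx=3,fy=3)
cv2.imwrite('pics/c6.png',np.hstack([A,B])[:,:,::-1])
```

```text
[ 0.62047603 -0.28695412  0.28476402] [-1.41724729e-01  2.81719823e-01  4.52232409e-01 -1.92013813e-04
 -1.74072603e+00 -1.51807726e+00] [8.88557463e-02 9.96044493e-01 1.58251424e-04] 0.05952015810595719
```

View pics/c6.png

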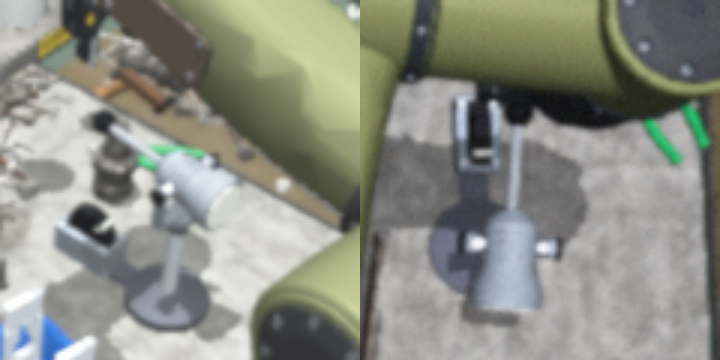

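Emit:
send_rows:
  motion:
    - [[0, 0, 0], 0.12]
    - [[0, 0, 0], 0.12]
    - [[0, 0, 0], 0.12]
    - [[0, 0, 0], 0.12]
    - [[0, 0, 0], 0.12]
    - [[0, 0, 0], 0.12]
    - [[0, 0, 0], 0.12]
    - [[0, 0, 0], 0.12]
    - [[0, 0, 0], 0.12]
    - [[0, 0, 0], 0.12]
    - [[0, 0, 0], 0.12]
    - [[0, 0, 0], 0.12]

```text
time: 39.38
eef_pos: [0.6207, -0.2863, 0.2851]
orientation: [-1.973, 2.444, -0.001]
wrist_force: [-0.4, -0.4, 0.2]
finger_gap: 0.0599
grasp_force: 0.0
```

Emit:
send_rows:
  motion:
    - [[0, 0, 0], 0.12]
    - [[0, 0, 0], 0.12]
    - [[0, 0, 0], 0.12]
    - [[0, 0, 0], 0.12]
    - [[0, 0, 0], 0.12]
    - [[0, 0, 0], 0.12]
    - [[0, 0, 0], 0.12]
    - [[0, 0, 0], 0.12]
    - [[0, 0, 0], 0.12]
    - [[0, 0, 0], 0.12]
    - [[0, 0, 0], 0.12]
    - [[0, 0, 0], 0.12]

```text
time: 40.38
eef_pos: [0.6207, -0.2862, 0.2851]
orientation: [-3.095, 0.537, -0.002]
wrist_force: [0.1, 0.4, -0.4]
finger_gap: 0.0597
grasp_force: 0.0
```

Emit:
send_rows:
  motion:
    - [[0, 0, 0], 0.12]
    - [[0, 0, 0], 0.12]
    - [[0, 0, -15], 0]
    - [[0, 0, -22], 0]
    - [[0, 0, -22], 0]
    - [[0, 0, -20], 0]
    - [[0, 0, -15], 0]
    - [[0, 0, -10], 0]
    - [[0, 0, -6], 0]
    - [[0, 0, -3], 0]
    - [[0, 0, 0], 0]
    - [[0, 0, 0], 0]

```text
time: 41.38
eef_pos: [0.6211, -0.2874, 0.1725]
orientation: [3.136, -0.174, 0.002]
wrist_force: [1.3, -0.7, 1.0]
finger_gap: 0.0599
grasp_force: 0.0
```

Run:
```python
from h import *
s=arm.sense(); print(s['eef_pos'], s['q'][[0,5]], R.from_rotvec(s['orientation']).as_matrix()[:,1], s['finger_gap'])
print(tri(ray('top',(402.4,186.8)),ray('scene',(354.3,150))))
```

```text
[ 0.62108414 -0.28743927  0.17250504] [-0.1419509   1.60190898] [-1.10591879e-01 -9.93865741e-01  5.70784772e-04] 0.05993209456439634
(array([ 0.61987805, -0.28777397,  0.19410119]), np.float64(0.0010225066386908743))
```

Emit:
send_rows:
  motion:
    - [[0, 0, 0], 0]
    - [[0, 0, 0], 0]
    - [[0, 0, 0], 0]
    - [[0, 0, 0], 0]
    - [[0, 0, 0], 0]
    - [[0, 0, 0], 0]
  gripper: 1
  force: 25

```text
time: 41.88
eef_pos: [0.621, -0.2875, 0.1718]
orientation: [3.136, -0.174, 0.002]
wrist_force: [0.1, 0.5, 3.0]
finger_gap: 0.0266
grasp_force: 24.5
```

Run:
```python
from h import *
# arc of ball about head H
H=np.array([.5,-.2765,.19]);L=.12
b=np.array([.4882,-.0206,.002]); d=b-H
s1=np.arctan2(-d[1],-d[0]); t1=np.arctan2(-d[2],np.hypot(d[0],d[1])); print('s,t',s1,t1)
pos=lambda s,t:H+L*np.array([np.cos(t)*np.cos(s),np.cos(t)*np.sin(s),np.sin(t)])
s0=-.09;N=24; P=[pos(s0+(s1-s0)*k/N,t1*k/N) for k in range(N+1)]
print(P[0],P[-1]); print(np.round(np.diff(P,axis=0)*1e3,1).tolist(), (s1-s0)/N)
```

```text
s,t -1.5247172051531148 0.6331056419673617
[ 0.61951433 -0.28728543  0.19      ] [ 0.50445627 -0.37314058  0.26099816]
[[-0.9, -7.1, 3.2], [-1.4, -7.0, 3.2], [-1.9, -6.9, 3.2], [-2.4, -6.7, 3.2], [-2.9, -6.5, 3.1], [-3.3, -6.3, 3.1], [-3.7, -6.0, 3.1], [-4.1, -5.7, 3.1], [-4.5, -5.4, 3.1], [-4.9, -5.0, 3.1], [-5.2, -4.6, 3.0], [-5.5, -4.2, 3.0], [-5.7, -3.8, 3.0], [-5.9, -3.3, 3.0], [-6.1, -2.9, 2.9], [-6.3, -2.4, 2.9], [-6.4, -1.9, 2.9], [-6.4, -1.4, 2.8], [-6.4, -0.9, 2.8], [-6.4, -0.5, 2.8], [-6.4, 0.0, 2.7], [-6.3, 0.5, 2.7], [-6.1, 0.9, 2.6], [-6.0, 1.4, 2.6]] -0.05977988354804645
```

Emit:
send_rows:
  motion:
    - [[-0.9, -7.1, 3.2], -0.06]
    - [[-1.4, -7, 3.2], -0.06]
    - [[-1.9, -6.9, 3.2], -0.06]
    - [[-2.4, -6.7, 3.2], -0.06]
    - [[-2.9, -6.5, 3.1], -0.06]
    - [[-3.3, -6.3, 3.1], -0.06]
    - [[-3.7, -6, 3.1], -0.06]
    - [[-4.1, -5.7, 3.1], -0.06]
    - [[-4.5, -5.4, 3.1], -0.06]
    - [[-4.9, -5, 3.1], -0.06]
    - [[-5.2, -4.6, 3], -0.06]
    - [[-5.5, -4.2, 3], -0.06]

```text
time: 42.88
eef_pos: [0.58, -0.3583, 0.2071]
orientation: [-2.871, 1.271, 0.003]
wrist_force: [2.0, 2.2, -2.7]
finger_gap: 0.0264
grasp_force: 24.7
```

Emit:
send_rows:
  motion:
    - [[-5.7, -3.8, 3], -0.06]
    - [[-5.9, -3.3, 3], -0.06]
    - [[-6.1, -2.9, 2.9], -0.06]
    - [[-6.3, -2.4, 2.9], -0.06]
    - [[-6.4, -1.9, 2.9], -0.06]
    - [[-6.4, -1.4, 2.8], -0.06]
    - [[-6.4, -0.9, 2.8], -0.06]
    - [[-6.4, -0.5, 2.8], -0.06]
    - [[-6.4, 0, 2.7], -0.06]
    - [[-6.3, 0.5, 2.7], -0.06]
    - [[-6.1, 0.9, 2.6], -0.06]
    - [[-6, 1.4, 2.6], -0.06]

```text
time: 43.88
eef_pos: [0.5058, -0.3729, 0.2413]
orientation: [-2.24, 2.202, 0.001]
wrist_force: [3.2, -0.6, -3.8]
finger_gap: 0.0267
grasp_force: 24.7
```

Emit:
send_rows:
  motion:
    - [[0, 0, 0], 0]
    - [[0, 0, 0], 0]
    - [[0, 0, 0], 0]
    - [[0, 0, 0], 0]

```text
time: 44.22
eef_pos: [0.5055, -0.3727, 0.2417]
orientation: [2.245, -2.198, -0.003]
wrist_force: [-1.7, 3.8, -1.7]
finger_gap: 0.0265
grasp_force: 25.5
```

Run:
```python
from h import *
s=arm.sense(); print(s['eef_pos'], s['q'][[0,5]], R.from_rotvec(s['orientation']).as_matrix()[:,1])
b=save('top','t7'); a=save('scene','s7')
A=cv2.resize(a[110:230,320:440],None,fx=3,fy=3); B=cv2.resize(b[150:270,350:470],None,fx=3,fy=3)
cv2.imwrite('pics/c7.png',np.hstack([A,B])[:,:,::-1])
```

```text
[ 0.50549768 -0.37270866  0.24169491] [-0.31738321  0.33848282] [-0.99977544 -0.02113131  0.00158978]
```

View pics/c7.png

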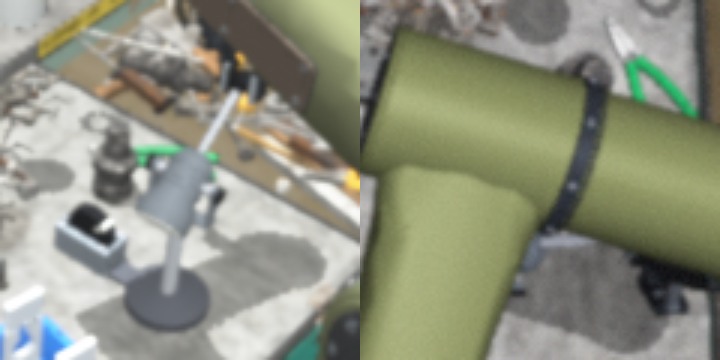

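Lamp now tilted down toward the bin with ball at the gripper; the wheel is clear. Release and rise, then measure.

Emit:
send_rows:
  motion:
    - [[0, 0, 0], 0]
    - [[0, 0, 0], 0]
    - [[0, 0, 0], 0]
    - [[0, 0, 0], 0]
    - [[0, 0, 5], 0]
    - [[0, 0, 15], 0]
    - [[0, 0, 20], 0]
    - [[0, 0, 25], 0]
    - [[0, 0, 20], 0]
    - [[0, 0, 5], 0]
    - [[0, 0, 0], 0]
  gripper: -0.2

```text
time: 45.23
eef_pos: [0.5059, -0.3736, 0.3351]
orientation: [-2.242, 2.199, -0.007]
wrist_force: [-1.3, -0.7, 0.0]
finger_gap: 0.0517
grasp_force: 0.0
```

Emit:
send_rows:
  motion:
    - [[2, 20, 0], 0]
    - [[4, 35, 0], 0]
    - [[4, 40, 0], 0]
    - [[4, 40, 0], 0]
    - [[4, 40, 0], 0]
    - [[4, 40, 0], 0]
    - [[4, 40, 0], 0]
    - [[4, 40, 0], 0]
    - [[4, 40, 0], 0]
    - [[4, 30, 0], 0]
    - [[0, 10, 0], 0]
    - [[0, 0, 0], 0]
  gripper: 1

```text
time: 46.23
eef_pos: [0.5434, 0.0042, 0.3308]
orientation: [2.246, -2.194, -0.002]
wrist_force: [-0.8, -0.3, -0.5]
finger_gap: 0.0001
grasp_force: 0.0
```

```bash
python3 bin.py
python3 - <<'E'
from h import *
s=arm.sense(); print(s['eef_pos'], s['q'][[0,5]])
b=save('top','t8'); a=save('scene','s8')
A=cv2.resize(a[135:235,330:430],None,fx=4,fy=4); B=cv2.resize(b[170:270,360:460],None,fx=4,fy=4)
cv2.imwrite('pics/c8.png',np.hstack([A,B])[:,:,::-1])
E
```

```text
bin 0.48843586444854736 -0.021297067403793335 -0.21471589814903957 (0.17968571186065674, 0.21442672610282898)
(62, 36) 556.7 0.7
(62, -36) 541.3 -69.7
(-22, 36) 474.6 18.6
(-22, -36) 459.3 -51.8
[0.54343159 0.00277875 0.33123501] [ 0.37496258 -0.35304318]
```

View pics/c8.png

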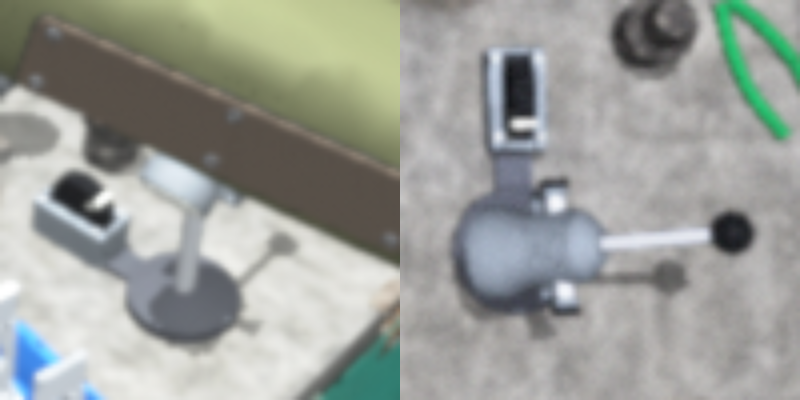

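Run:
```python
from h import *
np.set_printoptions(precision=4,suppress=True)
C=lambda p:(p[0]/4+360-.4,p[1]/4+170-.4)
H=atz('top',C((160,243)),.19); B=atz('top',C((332,232)),.261); print('H',H,'B',B,np.hypot(*(B-H)[:2]))
for H in (H,np.array([.5,-.2765,.19])):
    d=H-B; d/=np.linalg.norm(d); b=np.array([.4883,-.0208,.002]); v=b-H; t=v@d; print('miss',H+d*t-b, np.arctan2(-v[1],-v[0]),np.arctan2(B[1]-H[1],B[0]-H[0]))
for z in(.073,.065,.055): print(z,atz('top',C((122,125)),z))
print('wheel ends of black',atz('top',C((120,55)),.06),atz('top',C((120,135)),.06),'house',[atz('top',C(p),.04) for p in[(87,50),(147,50),(147,152),(90,152)]])
# scene
A=lambda p:(p[0]/4+330-.4,p[1]/4+135-.4)
xw=.6145;yw=-.2745
for th in np.arange(-1.6,.1,.2):
    P=[xw+.03*np.sin(th),yw,.043+.03*np.cos(th)]; print(round(th,2),proj('top',P),proj('scene',P))
print('obs',C((122,125)),A((100,204)))
```

```text
H [ 0.5032 -0.2763  0.19  ] B [ 0.5068 -0.3727  0.261 ] 0.09644643178507166
miss [ 0.0055  0.     -0.0002] -1.512377110586748 -1.5338254349175895
miss [-0.0064 -0.0007 -0.0003] -1.5250714738783553 -1.5001268664804217
0.073 [ 0.5922 -0.2727  0.073 ]
0.065 [ 0.5928 -0.274   0.065 ]
0.055 [ 0.5936 -0.2757  0.055 ]
wheel ends of black [ 0.6458 -0.2752  0.06  ] [ 0.5857 -0.2731  0.06  ] house [array([ 0.6525, -0.2536,  0.04  ]), array([ 0.6514, -0.2992,  0.04  ]), array([ 0.5737, -0.2963,  0.04  ]), array([ 0.5748, -0.2532,  0.04  ])]
-1.6 [389.1345 204.1773] [356.558  190.1225]
-1.4 [389.4442 203.8948] [356.5917 188.8354]
-1.2 [389.7318 203.2231] [356.3558 187.4238]
-1.0 [389.9851 202.1852] [355.8584 185.9451]
-0.8 [390.1932 200.8197] [355.1188 184.4606]
-0.6 [390.3471 199.1807] [354.1671 183.0322]
-0.4 [390.4398 197.3351] [353.0427 181.7196]
-0.2 [390.467  195.3599] [351.7928 180.5776]
-0.0 [390.4274 193.3387] [350.4697 179.6532]
obs (390.1, 200.85) (354.6, 185.6)
```

Emit:
send_rows:
  motion:
    - [[6, -16, 0], 0]
    - [[7, -28, 0], 0]
    - [[7, -33, 0], 0]
    - [[7, -34, 0], 0]
    - [[7, -34, 0], 0]
    - [[7, -34, 0], 0]
    - [[7, -34, 0], 0]
    - [[6, -30, 0], 0]
    - [[5, -22, 0], 0]
    - [[4, -13, 0], 0]
    - [[0, 0, 0], 0]
    - [[0, 0, 0], 0]

```text
time: 47.38
eef_pos: [0.6059, -0.2782, 0.3314]
orientation: [2.239, -2.202, -0.002]
wrist_force: [0.8, 0.1, -0.6]
finger_gap: -0.0001
grasp_force: 0.0
```

Emit:
send_rows:
  motion:
    - [[0, 0, -20], 0]
    - [[0, 0, -30], 0]
    - [[0, 0, -35], 0]
    - [[0, 0, -35], 0]
    - [[0, 0, -35], 0]
    - [[0, 0, -30], 0]
    - [[0, 0, -20], 0]
    - [[0, 0, -15], 0]
    - [[0, 0, -10], 0]
    - [[0, 0, -8], 0]
    - [[0, 0, 0], 0]
    - [[0, 0, 0], 0]

```text
time: 48.38
eef_pos: [0.6073, -0.2753, 0.0941]
orientation: [-2.243, 2.197, -0.002]
wrist_force: [5.0, 0.2, -1.7]
finger_gap: -0.0003
grasp_force: 0.0
```

Run:
```python
from h import *
s=arm.sense(); print(s['eef_pos'], s['q'], s['wrist_force'],R.from_rotvec(s['orientation']).as_matrix()[:,1])
b=save('top','t9'); a=save('scene','s9')
A=cv2.resize(a[135:235,330:430],None,fx=4,fy=4); B=cv2.resize(b[170:270,360:460],None,fx=4,fy=4)
cv2.imwrite('pics/c9.png',np.hstack([A,B])[:,:,::-1])
```

```text
[ 0.60727563 -0.2753171   0.09405885] [-1.26891689e-01  2.38867654e-01  5.38332987e-02 -7.27758038e-04
 -1.38386955e+00  1.47414857e-01] [ 5.00717445  0.22559623 -1.68308871] [-0.99979021 -0.02038672 -0.00197692]
```

View pics/c9.png

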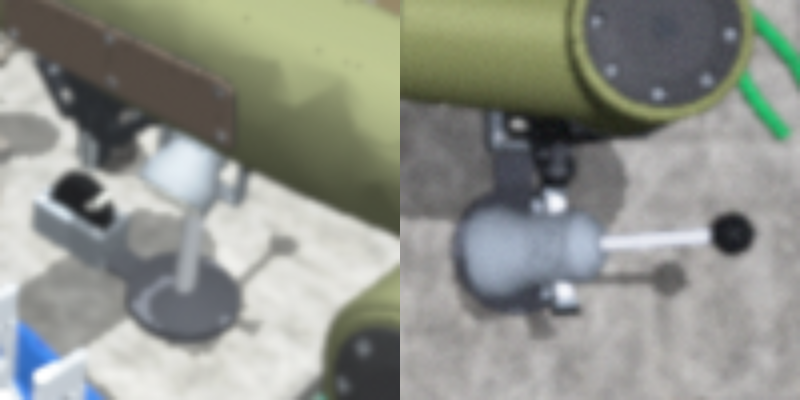

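The gripper's knuckle at (555,165) touches the lamp's tilt knob (5 N). I'll rise and turn the fingers to close along y.

Emit:
send_rows:
  motion:
    - [[3, 0, 10], 0]
    - [[3, 0, 25], 0]
    - [[0, 0, 35], 0]
    - [[0, 0, 35], 0]
    - [[0, 0, 25], 0.1]
    - [[0, 0, 10], 0.12]
    - [[0, 0, 0], 0.12]
    - [[0, 0, 0], 0.12]
    - [[0, 0, 0], 0.12]
    - [[0, 0, 0], 0.12]
    - [[0, 0, 0], 0.12]
    - [[0, 0, 0], 0.12]

```text
time: 49.48
eef_pos: [0.6122, -0.2761, 0.2355]
orientation: [2.999, -0.936, 0.001]
wrist_force: [-0.4, -0.0, 0.6]
finger_gap: -0.0003
grasp_force: 0.0
```

Emit:
send_rows:
  motion:
    - [[0, 0, 0], 0.12]
    - [[0, 0, 0], 0.12]
    - [[0, 0, 0], 0.12]
    - [[0, 0, 0], 0.12]
    - [[0, 0, 0], 0.12]
    - [[-5, 1, -30], 0]
    - [[0, 0, -35], 0]
    - [[0, 0, -35], 0]
    - [[0, 0, -25], 0]
    - [[0, 0, -15], 0]
    - [[0, 0, -8], 0]
    - [[0, 0, 0], 0]

```text
time: 50.48
eef_pos: [0.6066, -0.2749, 0.085]
orientation: [-3.141, 0.018, 0.004]
wrist_force: [0.2, 0.2, -0.7]
finger_gap: -0.0003
grasp_force: 0.0
```

Emit:
send_rows:
  motion:
    - [[0, 0, 0], 0]
    - [[0, 0, 0], 0]
    - [[0, 0, 0], 0]

```text
time: 50.73
eef_pos: [0.6085, -0.2753, 0.0886]
orientation: [3.141, -0.017, 0.005]
wrist_force: [0.7, 0.2, -0.0]
finger_gap: -0.0
grasp_force: 0.0
```

Emit:
send_rows:
  motion:
    - [[0, 0, -6], 0]
    - [[0, 0, -5], 0]
    - [[0, 0, -3], 0]
    - [[0, 0, -2], 0]
    - [[0, 0, 0], 0]
    - [[0, 0, 0], 0]
    - [[0, 0, 0], 0]

```text
time: 51.32
eef_pos: [0.6079, -0.2751, 0.071]
orientation: [3.141, -0.017, 0.001]
wrist_force: [-0.2, 1.8, 3.4]
finger_gap: 0.0001
grasp_force: 1.9
```

Emit:
send_rows:
  motion:
    - [[0, 0, -1], 0]
    - [[0, 0, 0], 0]
    - [[2, 0, 0], 0]
    - [[3, 0, 0], 0]
    - [[3, 0, 0], 0]
    - [[3, 0, 0], 0]
    - [[2, 0, 0], 0]
    - [[0, 0, 0], 0]

```text
time: 51.98
eef_pos: [0.6212, -0.2751, 0.0699]
orientation: [3.141, -0.017, 0.002]
wrist_force: [0.1, 2.5, 5.8]
finger_gap: 0.0001
grasp_force: 2.7
```

Run:
```python
from h import *
s=arm.sense(); print(s['eef_pos'], s['wrist_force'])
a=save('scene','s10')
cv2.imwrite('pics/c10.png',cv2.resize(a[165:205,330:370],None,fx=10,fy=10,interpolation=2)[:,:,::-1])
```

```text
[ 0.62122121 -0.27512932  0.06988037] [0.05698413 2.5295321  5.75240109]
```

View pics/c10.png

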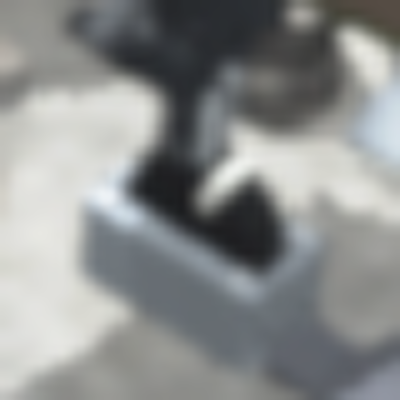

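The line has moved to about (352.6,183.3), θ≈-0.4; second stroke, then measure numerically (picture budget is used up).

Emit:
send_rows:
  motion:
    - [[0, 0, 6], 0]
    - [[0, 0, 4], 0]
    - [[-7, 0, 0], 0]
    - [[-7, 0, 0], 0]
    - [[0, 0, 0], 0]
    - [[0, 0, -4], 0]
    - [[0, 0, -4], 0]
    - [[0, 0, -2], 0]
    - [[0, 0, 0], 0]
    - [[0, 0, 0], 0]

```text
time: 52.87
eef_pos: [0.6071, -0.2753, 0.0702]
orientation: [3.141, -0.017, 0.002]
wrist_force: [-0.6, -0.4, 5.9]
finger_gap: 0.0003
grasp_force: 2.5
```

Emit:
send_rows:
  motion:
    - [[2, 0, 0], 0]
    - [[3, 0, 0], 0]
    - [[3, 0, 0], 0]
    - [[3, 0, 0], 0]
    - [[1, 0, 0], 0]
    - [[0, 0, 0], 0]
    - [[0, 0, 0], 0]

```text
time: 53.45
eef_pos: [0.6194, -0.2753, 0.07]
orientation: [3.141, -0.017, 0.002]
wrist_force: [0.4, 0.6, 5.3]
finger_gap: -0.0002
grasp_force: 2.7
```

Emit:
send_rows:
  motion:
    - [[0, 0, 6], 0]
    - [[0, 0, 15], 0]
    - [[0, 0, 30], 0]
    - [[0, 0, 35], 0]
    - [[0, 0, 35], 0]
    - [[0, 0, 35], 0]
    - [[0, 0, 30], 0]
    - [[0, 20, 20], 0]
    - [[-3, 38, 0], 0]
    - [[-5, 40, 0], 0]
    - [[-5, 40, 0], 0]
    - [[-5, 40, 0], 0]

```text
time: 54.45
eef_pos: [0.6, -0.0953, 0.2744]
orientation: [-3.141, 0.018, 0.003]
wrist_force: [1.0, 1.3, 0.1]
finger_gap: 0.0002
grasp_force: 0.0
```

Emit:
send_rows:
  motion:
    - [[-5, 40, 0], 0]
    - [[-5, 40, 0], 0]
    - [[-5, 40, 0], 0]
    - [[-3, 25, 0], 0]
    - [[0, 0, 0], 0]
    - [[0, 0, 0], 0]

```text
time: 54.95
eef_pos: [0.5823, 0.0495, 0.2747]
orientation: [3.141, -0.013, -0.002]
wrist_force: [-0.1, 0.2, 0.1]
finger_gap: -0.0003
grasp_force: 0.0
```

```bash
cat > wh.py <<'E'
from h import *
np.set_printoptions(precision=3,suppress=True)
b=vision.read_camera('top'); s=vision.read_camera('scene')
g=cv2.resize(b[180:212,380:400],None,fx=4,fy=4,interpolation=2).max(2)
print(b[184:208,386:396].max(2))
c=g[20:110,36:48].mean(1); k=np.arange(20,110)/4+180-.4   # cols 389..392
i=np.where((c>130)&(k>186)&(k<206))[0]; print('line rows',k[i].round(1))
for r in np.arange(189,206,1):
    th=[t for t in np.arange(-1.5,.8,.02)]; q=[abs(proj('top',[.614+.03*np.sin(t),-.2748,.043+.03*np.cos(t)])[1]-r) for t in th]; print(int(r),round(th[int(np.argmin(q))],2),end='; ')
E
python3 wh.py; python3 bin.py
```

```text
[[107  72  67  69  78  82 120 204 237 230]
 [ 80  38  32  38  42  47 104 195 232 229]
 [ 71  31  35  39  37  41  85 167 217 224]
 [ 69  25  33  33  37  38  72 142 206 220]
 [ 61  23  37  37  44  43  63 130 192 213]
 [ 58  27  40  48  48  49  62 118 186 207]
 [ 60  31  41  59  59  56  64 118 184 206]
 [ 68  65 120 148 152 149 150 169 204 214]
 [ 74 122 210 236 240 238 237 237 233 220]
 [ 77 121 208 234 235 232 229 229 231 221]
 [ 67  74 130 161 160 153 145 162 205 212]
 [ 66  38  62  71  71  74  69 109 183 206]
 [ 62  25  38  46  50  54  50  95 179 209]
 [ 62  22  37  40  46  45  46 101 178 208]
 [ 68  27  28  37  36  37  45  97 180 206]
 [ 69  26  27  35  41  45  57 107 185 206]
 [ 70  30  24  38  30  42  46 102 180 202]
 [ 81  28  28  31  30  34  38 104 179 204]
 [107  45  31  36  35  25  50 119 190 212]
 [133  60  39  40  41  38  62 127 205 226]
 [153 104  86  87  82  89 102 148 204 228]
 [168 158 161 160 164 166 178 178 201 217]
 [173 179 184 185 188 193 200 183 192 201]
 [126 133 134 138 136 142 147 134 140 156]]
line rows [190.8 191.1 191.4 191.6 191.8 192.1 192.4 192.6 192.8 193.1 193.4 193.6
 193.8 194.1 204.6 204.8 205.1 205.4 205.6 205.8]
189 0.48; 190 0.36; 191 0.26; 192 0.16; 193 0.06; 194 -0.04; 195 -0.14; 196 -0.24; 197 -0.34; 198 -0.46; 199 -0.56; 200 -0.68; 201 -0.8; 202 -0.94; 203 -1.12; 204 -1.38; 205 -1.5; bin 0.48821040987968445 -0.01988667994737625 -0.20022750287068103 (0.18051999807357788, 0.2148703783750534)
(62, 36) 556.1 3.1
(62, -36) 541.8 -67.5
(-22, 36) 473.8 19.8
(-22, -36) 459.5 -50.8
```

Line reads θ≈+0.09 (estimates 0.05–0.14); I'll nudge it back ~2.5 mm. Check lamp first, as the knob was nudged.

```bash
cat > lamp.py <<'E'
from h import *
np.set_printoptions(precision=4,suppress=True)
b=vision.read_camera('top'); g=b[218:240,432:454].max(2); ys,xs=np.where(g<60)
t=(432+xs.mean(),218+ys.mean()); B=atz('top',t,.261); print(t,len(xs),B)
c=np.array([.4883,-.0206,.002])
for H in(np.array([.5032,-.2763,.19]),np.array([.5,-.2765,.19])):
    L=np.hypot(*(B-H)[:2]); print('tilt by foreshortening',np.arccos(min(1,L/.12)))
    d=H-B; d/=np.linalg.norm(d); v=c-H; print('miss',H+d*(v@d)-c)
E
python3 lamp.py; python3 -c "
from h import *
print(arm.sense()['eef_pos'])"
```

```text
(np.float64(442.7076923076923), np.float64(228.0)) 65 [ 0.5058 -0.3729  0.261 ]
tilt by foreshortening 0.6349075106210722
miss [ 0.008   0.0002 -0.0001]
tilt by foreshortening 0.6357647603003972
miss [-0.0036 -0.0004 -0.0002]
[0.58272596 0.04695889 0.27508131]
```

Emit:
send_rows:
  motion:
    - [[2, -18, 0], 0]
    - [[3, -30, 0], 0]
    - [[4, -38, 0], 0]
    - [[4, -38, 0], 0]
    - [[4, -38, 0], 0]
    - [[4, -38, 0], 0]
    - [[4, -38, 0], 0]
    - [[4, -38, 0], 0]
    - [[3, -28, 0], 0]
    - [[1, -18, 0], 0]
    - [[0, 0, 0], 0]
    - [[0, 0, 0], 0]

```text
time: 56.15
eef_pos: [0.6149, -0.2762, 0.2744]
orientation: [-3.141, 0.023, 0.002]
wrist_force: [0.6, 0.2, 0.1]
finger_gap: -0.0
grasp_force: 0.0
```

Emit:
send_rows:
  motion:
    - [[0, 0, -20], 0]
    - [[0, 0, -30], 0]
    - [[0, 0, -35], 0]
    - [[0, 0, -35], 0]
    - [[0, 0, -30], 0]
    - [[0, 0, -20], 0]
    - [[0, 0, -15], 0]
    - [[0, 0, -5], 0]
    - [[0, 0, 0], 0]
    - [[0, 0, 0], 0]
    - [[0, 0, 0], 0]

```text
time: 57.07
eef_pos: [0.6165, -0.2742, 0.0875]
orientation: [3.141, -0.017, 0.004]
wrist_force: [0.3, 0.2, 0.4]
finger_gap: 0.0002
grasp_force: 0.0
```

Emit:
send_rows:
  motion:
    - [[0, 0, -6], 0]
    - [[0, 0, -5], 0]
    - [[0, 0, -3], 0]
    - [[0, 0, -2], 0]
    - [[0, 0, -1], 0]
    - [[0, 0, 0], 0]
    - [[0, 0, 0], 0]
    - [[0, 0, 0], 0]

```text
time: 57.73
eef_pos: [0.6162, -0.2742, 0.0698]
orientation: [3.141, -0.017, 0.003]
wrist_force: [-1.4, 2.4, 5.8]
finger_gap: -0.0001
grasp_force: 2.8
```

Emit:
send_rows:
  motion:
    - [[-1, 0, 0], 0]
    - [[-1, 0, 0], 0]
    - [[-0.5, 0, 0], 0]
    - [[0, 0, 0], 0]
    - [[0, 0, 0], 0]
    - [[0, 0, 0], 0]

```text
time: 58.23
eef_pos: [0.6141, -0.2741, 0.07]
orientation: [3.141, -0.017, 0.004]
wrist_force: [1.6, 1.9, 5.5]
finger_gap: -0.0002
grasp_force: 2.7
```

Emit:
send_rows:
  motion:
    - [[0, 0, 6], 0]
    - [[0, 0, 15], 0]
    - [[0, 0, 30], 0]
    - [[0, 0, 35], 0]
    - [[0, 0, 35], 0]
    - [[0, 0, 35], 0]
    - [[0, 0, 30], 0]
    - [[0, 20, 20], 0]
    - [[-3, 38, 0], 0]
    - [[-5, 40, 0], 0]
    - [[-5, 40, 0], 0]
    - [[-5, 40, 0], 0]

```text
time: 59.23
eef_pos: [0.5943, -0.0946, 0.2741]
orientation: [-3.141, 0.018, 0.001]
wrist_force: [1.8, 0.8, 0.8]
finger_gap: 0.0002
grasp_force: 0.0
```

Emit:
send_rows:
  motion:
    - [[-5, 40, 0], 0]
    - [[-5, 40, 0], 0]
    - [[-5, 40, 0], 0]
    - [[-3, 40, 0], 0]
    - [[0, 40, 0], 0]
    - [[0, 40, 0], 0]
    - [[0, 30, 0], 0]
    - [[0, 0, 0], 0]
    - [[0, 0, 0], 0]
    - [[0, 0, 0], 0]

```text
time: 60.07
eef_pos: [0.577, 0.1736, 0.2742]
orientation: [3.141, -0.017, -0.001]
wrist_force: [1.0, -0.1, 1.2]
finger_gap: -0.0
grasp_force: 0.0
```

```bash
python3 wh.py | sed -n '6,14p;25,26p'; python3 bin.py; python3 lamp.py
python3 - <<'E'
from h import *
b=save('top','t12'); g=b.min(2); m=((g>190)).astype(np.uint8); m[:200]=0;m[280:]=0;m[:,:275]=0;m[:,345:]=0
n,_,st,ce=cv2.connectedComponentsWithStats(m); print([(s[4],c.round(1).tolist()) for s,c in zip(st[1:],ce[1:]) if s[4]>30])
s=arm.sense();print(s['eef_pos'],s['wrist_force'])
E
```

```text
[ 66  19  28  35  38  39  53 116 185 208]
 [ 59  22  36  44  45  48  57 109 182 205]
 [ 65  29  50  64  73  74  77 117 183 208]
 [ 69  61 122 160 168 166 172 184 206 213]
 [ 79 112 201 232 238 237 238 238 235 221]
 [ 75  97 180 213 222 221 219 224 227 217]
 [ 66  54  98 127 130 130 129 154 201 210]
 [ 67  31  51  59  59  53  60 103 180 206]
 [ 59  26  39  46  45  45  39  94 175 207]
line rows [191.8 192.1 192.4 192.6 192.8 193.1 193.4 193.6 193.8 194.1 194.4 194.6
 194.8 204.6 204.8 205.1 205.4 205.6 205.8]
bin 0.48880717158317566 -0.020616300404071808 -0.22087525711817424 (0.1815149039030075, 0.21422447264194489)
(62, 36) 557.2 0.9
(62, -36) 541.4 -69.3
(-22, 36) 475.2 19.3
(-22, -36) 459.5 -50.9
(np.float64(442.640625), np.float64(227.984375)) 64 [ 0.5058 -0.3727  0.261 ]
tilt by foreshortening 0.6372528102911124
miss [ 0.0079 -0.     -0.0003]
tilt by foreshortening 0.6380836231138121
miss [-0.0038 -0.0006 -0.0004]
[(np.int32(298), [297.0, 223.0]), (np.int32(296), [320.2, 226.6]), (np.int32(275), [291.7, 250.5]), (np.int32(274), [315.1, 254.9])]
[0.57725113 0.17287483 0.27464534] [ 0.46191913  0.56149146 -0.06829868]
```

```bash
python3 -c "
from plant import workorder; print(workorder.sign_off())"
```

```text
the job is handed in; nothing more can be done
None
```

I handed the job in at about 60 s; the sign-off returned no verdict. At my last check all four brackets stood in the bin, the lamp pointed within about 1 cm of the middle of the bin floor, and the dimmer line was about 0.02 rad from the top. I never touched the jar, arbor or pliers.

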